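Ready the cellar's cider filter

TASK

Get the cider filter ready for tonight's run. First thread the filter rings that are there down the post of the filter stand, green, then yellow, then white, with the black clamp collar last on top, each fully home on the one below (some rings or jars may be missing; then just close up the gap). Next stand the empty jars upright in the pockets of the rack, one at a time, filling the pocket with one dot first, then two dots, then three; and only when all of that is done turn the valve handle to half open (45 degrees, red end over the yellow mark), leaving the other jars and the brush on the bench alone.

Things in the scene. Friction and masses are not known exactly. Their poses are not given: they have to be found in the camera images.
- ring_green: coarse filter ring, outer diameter 64 mm, bore 25 mm, 16 mm thick, about 90 g, lying flat on the bench; origin at the middle of the ring (8 mm above its underside), z is the bore axis (the two faces are alike); green; may be absent
- ring_yellow: medium filter ring, outer diameter 64 mm, bore 25 mm, 16 mm thick, about 90 g, lying flat on the bench; origin at the middle of the ring (8 mm above its underside), z is the bore axis (the two faces are alike); yellow; may be absent
- ring_white: fine filter ring, outer diameter 64 mm, bore 25 mm, 16 mm thick, about 90 g, lying flat on the bench; origin at the middle of the ring (8 mm above its underside), z is the bore axis (the two faces are alike); white; may be absent
- clamp_black: clamp collar, a plain black ring, outer diameter 64 mm, bore 25 mm, 16 mm thick, about 90 g, lying flat on the bench; origin at the middle of the ring (8 mm above its underside), z is the bore axis (the two faces are alike); always there, goes on top of the rings
- jar_a: empty open jar of green glass with a copper rim line, outer diameter 60 mm, 70 mm tall, wall 4 mm, about 160 g, standing on the bench; origin at the centre of its underside, z up its axis; the jars are alike and any of them may go in any pocket; may be absent
- jar_b: empty open jar of green glass with a copper rim line, outer diameter 60 mm, 70 mm tall, wall 4 mm, about 160 g, standing on the bench; origin at the centre of its underside, z up its axis; the jars are alike and any of them may go in any pocket; may be absent
- jar_c: empty open jar of green glass with a copper rim line, outer diameter 60 mm, 70 mm tall, wall 4 mm, about 160 g, standing on the bench; origin at the centre of its underside, z up its axis; the jars are alike and any of them may go in any pocket; may be absent
- stand: fixed filter stand: steel plate 130 x 270 x 6 mm carrying the post and the valve, which stand 145 mm apart along the plate's long side (its y axis); origin at the centre of the plate's underside, x across the plate (away from the robot), z up
- post_foot (a point): foot of the post, on its axis, where the first ring comes to rest, 10 mm above the bench, on a disc of 76 mm diameter. The post is 19 mm in diameter and 66 mm tall, its top 8 mm tapered; a ring fully home has its origin 8, 24, 40 or 56 mm above this point as the 1st, 2nd, 3rd or 4th on the post
- post_tip (a point): top of the post, 66 mm above its foot
- valve (a joint): angle of the valve handle in rad: 0 closed (red end along the stand's +x, at the white mark), 0.785 half open (yellow mark), 1.57 fully open (red end along the stand's +y, green mark); grows counter-clockwise seen from above, left slightly open at random at the start (0 to 0.3). It turns lightly (about 0.1 N m) and stays where it is left
- valve_grip (a point): point on the valve's upright axis, at mid-height of the handle bar (59 mm above the bench). The bar is level, 16 mm wide and 22 mm high, its top 70 mm above the bench, and reaches 50 mm to each side of the axis; the valve body below it is a brass cylinder of 44 mm diameter whose top is 32 mm above the bench
- valve_red_end (a point): end of the handle bar's red half, 50 mm from the valve's axis, at the bar's mid-height
- rack: fixed wooden jar rack, three square pockets in a row 76 mm apart along its y axis, with a dark ledge on the robot's side (its -x) that carries 1, 2 or 3 white dots beside each pocket; origin at the centre of the underside of the pocket block, z up
- pocket1 (a point): centre of the floor of the pocket with 1 dot, 6 mm above the bench; the pocket is 68 x 68 mm inside, its walls 8 mm thick and 26 mm high above this floor. Pocket 1 is at the rack's +y end
- pocket2 (a point): centre of the floor of the pocket with 2 dots, 6 mm above the bench; the pocket is 68 x 68 mm inside, its walls 8 mm thick and 26 mm high above this floor. Pocket 1 is at the rack's +y end
- pocket3 (a point): centre of the floor of the pocket with 3 dots, 6 mm above the bench; the pocket is 68 x 68 mm inside, its walls 8 mm thick and 26 mm high above this floor. Pocket 1 is at the rack's +y end
- tomato_jar: bystander: full red preserving jar with a brass lid, diameter 72 mm, 105 mm tall, origin under its centre; leave alone
- pickle_jar: bystander: full green preserving jar with a steel lid, diameter 68 mm, 100 mm tall, origin under its centre; leave alone
- bottle_brush: bystander: brush lying on the bench, leave alone

How it is judged:
On the way, in this order (a step that is already met when the one before it is completed fails the run):
1. every filter ring and the clamp collar is on the post in order, fully home (horizontal distance between each of ring_green, ring_yellow, ring_white, clamp_black and post_foot below 0.006 m and angle between the z axis of each of ring_green, ring_yellow, ring_white, clamp_black and the z axis of stand, either way round below 0.1 rad and z of ring_green in the frame of post_foot between 0.0045 and 0.0115 m and (z of ring_yellow in the frame of post_foot between 0.0045 and 0.0115 m or z of ring_yellow in the frame of post_foot between 0.0205 and 0.0275 m) and (z of ring_white in the frame of post_foot between 0.0205 and 0.0275 m or z of ring_white in the frame of post_foot between 0.0365 and 0.0435 m) and (z of clamp_black in the frame of post_foot between 0.0365 and 0.0435 m or z of clamp_black in the frame of post_foot between 0.0525 and 0.0595 m)), for 0.2 s.
2. a jar stands in the pocket with one dot (((horizontal distance between jar_a and pocket1 below 0.012 m and z of jar_a in the frame of pocket1 between -0.006 and 0.006 m and angle between jar_a's own z axis and vertical below 0.12 rad) or (horizontal distance between jar_b and pocket1 below 0.012 m and z of jar_b in the frame of pocket1 between -0.006 and 0.006 m and angle between jar_b's own z axis and vertical below 0.12 rad) or (horizontal distance between jar_c and pocket1 below 0.012 m and z of jar_c in the frame of pocket1 between -0.006 and 0.006 m and angle between jar_c's own z axis and vertical below 0.12 rad))), for 0.2 s.
3. a jar stands in the pocket with two dots as well (((horizontal distance between jar_a and pocket1 below 0.012 m and z of jar_a in the frame of pocket1 between -0.006 and 0.006 m and angle between jar_a's own z axis and vertical below 0.12 rad) or (horizontal distance between jar_b and pocket1 below 0.012 m and z of jar_b in the frame of pocket1 between -0.006 and 0.006 m and angle between jar_b's own z axis and vertical below 0.12 rad) or (horizontal distance between jar_c and pocket1 below 0.012 m and z of jar_c in the frame of pocket1 between -0.006 and 0.006 m and angle between jar_c's own z axis and vertical below 0.12 rad)) and ((horizontal distance between jar_a and pocket2 below 0.012 m and z of jar_a in the frame of pocket2 between -0.006 and 0.006 m and angle between jar_a's own z axis and vertical below 0.12 rad) or (horizontal distance between jar_b and pocket2 below 0.012 m and z of jar_b in the frame of pocket2 between -0.006 and 0.006 m and angle between jar_b's own z axis and vertical below 0.12 rad) or (horizontal distance between jar_c and pocket2 below 0.012 m and z of jar_c in the frame of pocket2 between -0.006 and 0.006 m and angle between jar_c's own z axis and vertical below 0.12 rad))), for 0.2 s.
4. all jars stand in the pockets and the valve is half open (all of step 1 and all of step 3 and ((horizontal distance between jar_a and pocket1 below 0.012 m and z of jar_a in the frame of pocket1 between -0.006 and 0.006 m and angle between jar_a's own z axis and vertical below 0.12 rad) or (horizontal distance between jar_a and pocket2 below 0.012 m and z of jar_a in the frame of pocket2 between -0.006 and 0.006 m and angle between jar_a's own z axis and vertical below 0.12 rad) or (horizontal distance between jar_a and pocket3 below 0.012 m and z of jar_a in the frame of pocket3 between -0.006 and 0.006 m and angle between jar_a's own z axis and vertical below 0.12 rad)) and ((horizontal distance between jar_b and pocket1 below 0.012 m and z of jar_b in the frame of pocket1 between -0.006 and 0.006 m and angle between jar_b's own z axis and vertical below 0.12 rad) or (horizontal distance between jar_b and pocket2 below 0.012 m and z of jar_b in the frame of pocket2 between -0.006 and 0.006 m and angle between jar_b's own z axis and vertical below 0.12 rad) or (horizontal distance between jar_b and pocket3 below 0.012 m and z of jar_b in the frame of pocket3 between -0.006 and 0.006 m and angle between jar_b's own z axis and vertical below 0.12 rad)) and ((horizontal distance between jar_c and pocket1 below 0.012 m and z of jar_c in the frame of pocket1 between -0.006 and 0.006 m and angle between jar_c's own z axis and vertical below 0.12 rad) or (horizontal distance between jar_c and pocket2 below 0.012 m and z of jar_c in the frame of pocket2 between -0.006 and 0.006 m and angle between jar_c's own z axis and vertical below 0.12 rad) or (horizontal distance between jar_c and pocket3 below 0.012 m and z of jar_c in the frame of pocket3 between -0.006 and 0.006 m and angle between jar_c's own z axis and vertical below 0.12 rad)) and value of joint valve between 0.665 and 0.905 rad), for 0.2 s.
At the end, for the whole second after the job is handed in: Rings on the post in order, collar on top: height within 3.5 mm of fully home, 6 mm of the axis, flat to 0.1 rad; every jar upright (0.12 rad) on a pocket floor (6 mm; 12 mm of centre), filled from one dot on without a gap; valve at 0.785 +- 0.12 rad; all at rest (all of step 4 and linear speed of each of ring_green, ring_yellow, ring_white, clamp_black, jar_a, jar_b, jar_c below 0.02 m/s and velocity of joint valve below 0.05 rad/s); the robot touches nothing.
It fails at once if a bystander was moved by more than 30 mm (distance of any of tomato_jar, pickle_jar, bottle_brush from where it was at the start of the episode above 0.03 m).
It fails at once if the valve was opened while a jar was still standing away from the rack (value of joint valve above 0.45 rad and ((horizontal distance between jar_a and pocket1 above 0.065 m and horizontal distance between jar_a and pocket2 above 0.065 m and horizontal distance between jar_a and pocket3 above 0.065 m) or (horizontal distance between jar_b and pocket1 above 0.065 m and horizontal distance between jar_b and pocket2 above 0.065 m and horizontal distance between jar_b and pocket3 above 0.065 m) or (horizontal distance between jar_c and pocket1 above 0.065 m and horizontal distance between jar_c and pocket2 above 0.065 m and horizontal distance between jar_c and pocket3 above 0.065 m))).
It fails at once if the pocket with three dots was filled before the one with two (((horizontal distance between jar_a and pocket3 below 0.012 m and z of jar_a in the frame of pocket3 between -0.006 and 0.006 m and angle between jar_a's own z axis and vertical below 0.12 rad) or (horizontal distance between jar_b and pocket3 below 0.012 m and z of jar_b in the frame of pocket3 between -0.006 and 0.006 m and angle between jar_b's own z axis and vertical below 0.12 rad) or (horizontal distance between jar_c and pocket3 below 0.012 m and z of jar_c in the frame of pocket3 between -0.006 and 0.006 m and angle between jar_c's own z axis and vertical below 0.12 rad)) and horizontal distance between each of jar_a, jar_b, jar_c and pocket2 above 0.06 m).
Of ring_green, ring_yellow, ring_white only 2 to 3 are there at a start; the rules pass over those that are not, and their reading is None.
Of jar_a, jar_b, jar_c only 2 to 3 are there at a start; the rules pass over those that are not, and their reading is None.
At some moment in a run one of ring_green, ring_yellow, ring_white, clamp_black, jar_a, jar_b, jar_c may be knocked a few centimetres aside while the robot is not near it.
Once in a run the grip may slacken for a moment while it holds something.
It also fails if it takes over 210 s, if anything falls off the work surface, if the arm or the gripper's body presses on something with over 40 N, if the wrist force passes 120 N, or if a joint passes its speed limit or range.

ROBOT

A 6-joint arm with a two-finger parallel gripper is mounted at the origin on the work surface. World frame = base frame: x ahead of the robot, y to its left, z up, the work surface at z = 0. Lengths are in m, angles in rad, forces in N, time in s.
With the tool pointing down it reaches from about 0.25 to 0.775 m from the base axis. Payload 8.9 kg.
Tool frame: the origin (TCP) lies at the centre of the arm's flange, where the gripper is bolted on; the fingertips stand 173 mm ahead of it and the grasp point (between the pads) lies 155 mm ahead of it (r.tips_ahead is the distance from the TCP to the fingertips, in m); z points along the fingers, y is the line along which they close (so a half turn about z gives the same grasp; the last joint's range is limited). The gripper opens to 85 mm and grips with 20 to 120 N. Pads are 22 mm wide; open, the fingers measure 114 mm over their backs; the gripper's body (76 mm by 85 mm) begins 54 mm behind the grasp point. The pads swing forward as they close: fully open they stand 13 mm farther back than shut.
Start: joints at [-1.389, 0.291, -0.153, 1.127, 0, 1.431], TCP at [0.166, -0.498, 0.405] pointing down, gripper open.
Joint ranges: [-2.52, 2.52], [-0.91, 1.74], [-1.3, 1.37], [-1.96, 2.02], [-1.52, 1.47], [-3.14, 3.14]. Speed limits (rad/s): [2.22, 2.22, 2.79, 3.14, 3.14, 3.14].

INTERFACE

Orientations are given as a unit quaternion [x, y, z, w].
In Python, from rig import sense, eyes, ticket, r gives the robot as it stands.
- The arm moves only by the shell command python3 -m crank 'ROWS' [FORCE]. ROWS is JSON, a list of rows, each a list of 3 entries, a list of its own where there are three numbers: the shift along the tool's x, y, z in m, then the turn about the tool's z in degrees, then the opening, from 0 (shut) to 1 (fully open). A call has 1 to 10 rows; each row shifts and turns the commanded pose from where the row before left it, along the tool's axes as they then stand; what a row does not reach is not made up. A row lasts 1/12 s, in which the tool goes at most 41.7 mm and 7.16 degrees, less where a joint would pass 70% of its speed; a pose out of reach is approached as far as the arm can. A call with a gripper value outside its range is refused whole. The fingers move at their own pace and stop on an object; FORCE is the grip in N (left out, the last holds). Time passes only in rows, so rows that do not move let the fingers close. It gives the time, the measured TCP pose, the force, the opening and the grip force at its end, in the units of the state.
- sense(): the state, without advancing time (a new reading comes with each control period).
- eyes.camera(name): name is "scene" or "top" or "wrist"; returns the picture (384x512x3 uint8, red, green, blue); there is no depth.
- eyes.camera_info(name): a dict with "fx", "fy", "cx", "cy" (pixels), "xyz" and "attitude" of the camera in the world. Camera axes: x right, y up, looking along -z (the intrinsics and any distortion apply to the point x, -y, -z); pixel columns grow to the right and rows downward; lengths in m; the calibration is good to about 2 mm. The wrist camera is an equidistant fisheye: a pixel r from the principal point sees the ray r / f radians off the axis. A picture is of the moment at which its call begins: read the wrist's pose just before it. camera_info takes no time and is no camera call; for the wrist camera it gives the pose at the moment of the call.
- ticket.close_job(): hands the job in; it is judged then, once.
The state is a dict: "clock": time; "joints": joint angles; "qd": joint speeds; "tau": joint torques, N m; "eef_pos": TCP position; "tool_rot": TCP orientation; "force": force on the tool from outside, world axes, zero at the start; "moment": the same for the moment, N m; "gripper_width": finger opening in m; "finger_force": force on a finger pad.
Only numpy, scipy, OpenCV 4.12 (cv2) and the standard library are available. Lean on these libraries where they do the work, as an engineer would, in place of code of your own. Each camera call takes 0.05 s, during which the arm holds its last target. There are 200 camera calls.

## Working session

There is one attempt and no reset: what is moved stays moved. The work goes in short steps, Python scripts to look and compute and a shell command to move; the robot and the scene stay as the last step left them, time stands still between calls to the robot, and variables do not carry over. Pictures are saved under pics/ and viewed, at most 14 in all, crops included, and the job is handed in when it is done.

```bash
ls; mkdir -p pics; python3 - <<'E'
from rig import sense, eyes, ticket, r
import cv2
print(sense())
for n in ("scene","top","wrist"):
    print(n,eyes.camera_info(n))
    cv2.imwrite(f"pics/{n}0.png",cv2.cvtColor(eyes.camera(n),cv2.COLOR_RGB2BGR))
a=cv2.imread("pics/top0.png"); cv2.imwrite("pics/top0b.png",cv2.resize(a,(800,600),interpolation=cv2.INTER_CUBIC))
E
```

```text
pics
{'clock': 0.0, 'joints': array([-1.38933525e+00,  2.91271026e-01, -1.54148327e-01,  1.12671994e+00,
        8.73221547e-07,  1.43150248e+00]), 'qd': array([-9.51266401e-04,  1.21893512e-03, -1.03550344e-03,  1.77382895e-03,
       -4.31083703e-04,  7.91249078e-05]), 'tau': array([ 9.11583811e-04, -5.37142396e+01,  3.31373048e+01,  1.59940158e-02,
       -1.63501818e-04,  1.43413610e-05]), 'eef_pos': array([ 0.16548876, -0.4979944 ,  0.40412876]), 'tool_rot': array([ 9.87166854e-01,  1.59690798e-01, -1.37197176e-05, -6.71342495e-04]), 'force': array([ 0.89010804, -1.3036224 ,  0.19718091]), 'moment': array([ 0.00749683, -0.03407648,  0.05620094]), 'finger_force': 0.0, 'gripper_width': 0.08569028312717783}
scene {'fx': 442.2637945105084, 'fy': 442.2637945105084, 'cx': 257.41884214245766, 'cy': 190.6656120070407, 'xyz': array([1.08943898, 0.98468684, 0.79640308]), 'attitude': array([0.10925193, 0.45949589, 0.8532963 , 0.22093657])}
top {'fx': 481.36344477894244, 'fy': 481.36344477894244, 'cx': 251.7319607970807, 'cy': 185.42178065363134, 'xyz': array([ 0.49026958, -0.00904645,  1.33271726]), 'attitude': array([-0.03094987,  0.01746917,  0.71785344, -0.69528654])}
wrist {'fx': 297.3186396354542, 'fy': 297.3186396354542, 'cx': 257.7705360342587, 'cy': 197.03294809123088, 'xyz': array([ 0.23743902, -0.47498418,  0.37360849]), 'attitude': array([-0.11996546,  0.08713675, -0.57905155,  0.80169494])}
```

View pics/top0b.png

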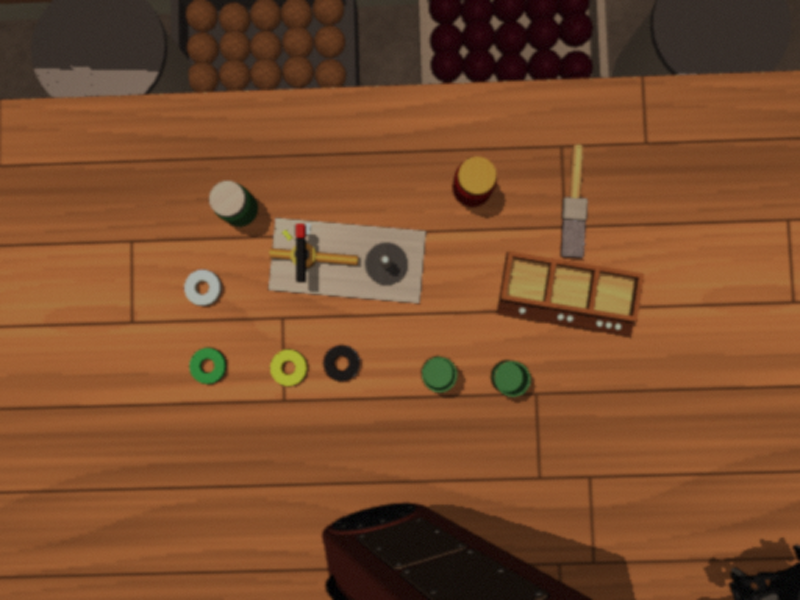

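View pics/scene0.png

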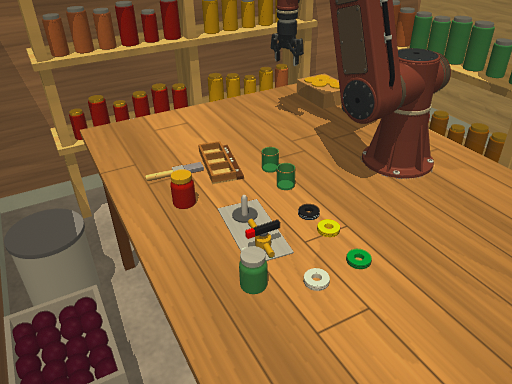

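```bash
cat > h.py <<'E'
from rig import sense, eyes, ticket, r
import cv2, numpy as np
from scipy.spatial.transform import Rotation as R
def cam(n,info=None):
    i=eyes.camera_info(n); im=cv2.cvtColor(eyes.camera(n),cv2.COLOR_RGB2BGR); return im,i
def unproj(i,u,v,z,fish=False):
    a,b=(u-i['cx'])/i['fx'],(v-i['cy'])/i['fy']
    if fish:
        t=np.hypot(a,b); k=np.sin(t)/max(t,1e-9); d=np.array([a*k,-b*k,-np.cos(t)])
    else: d=np.array([a,-b,-1.])
    d=R.from_quat(i['attitude']).apply(d); s=(z-i['xyz'][2])/d[2]; return i['xyz']+s*d
def proj(i,p,fish=False):
    c=R.from_quat(i['attitude']).inv().apply(np.asarray(p,float)-i['xyz']); x,y,z=c[...,0],-c[...,1],-c[...,2]
    if fish:
        h=np.hypot(x,y); k=np.arctan2(h,z)/np.maximum(h,1e-9); x,y=x*k,y*k
    else: x,y=x/z,y/z
    return np.stack([i['fx']*x+i['cx'],i['fy']*y+i['cy']],-1)
def pose():
    s=sense(); m=R.from_quat(s['tool_rot']).as_matrix(); return s,m
def to(x,y,z=None,yaw=None):
    "tool-frame shift (mm) to put TCP over x,y ; yaw=world angle (deg) of tool x wanted"
    s,m=pose(); p=s['eef_pos']; d=m.T@(np.array([x,y,p[2] if z is None else z])-p)
    cur=np.degrees(np.arctan2(m[1,0],m[0,0]))
    print('t',round(s['clock'],2),'tcp',p.round(4),'yaw',cur.round(1),'w',round(s['gripper_width'],4),'f',s['finger_force'],'F',s['force'].round(1),'shift mm',(d*1000).round(1),'turn',None if yaw is None else round(-((yaw-cur+90)%180-90),1))
E
python3 - <<'E'
from h import *
print(r.tips_ahead)
im,i=cam("top"); hsv=cv2.cvtColor(im,cv2.COLOR_BGR2HSV)
c=lambda u,v:(int(u/1.5625),int(v/1.5625))
for n,(u,v) in dict(green=(207,366),yellow=(288,368),white=(203,288),black=(341,363),jar1=(440,374),jar2=(511,378),disc=(385,262)).items():
    u,v=c(u,v); R0=22; y0,x0=v-R0,u-R0
    p=hsv[y0:v+R0,x0:u+R0].astype(int); h,s,V=p[...,0],p[...,1],p[...,2]
    m={'green':(h>45)&(h<85)&(s>80),'yellow':(h>24)&(h<40)&(s>120),'white':(s<70)&(V>90),'black':(V<60),'disc':(V<95)&(s<70)}.get(n,(h>40)&(h<90)&(s>60)).astype(np.uint8)
    cs,_=cv2.findContours(cv2.resize(m*255,None,fx=8,fy=8,interpolation=cv2.INTER_CUBIC)//128,cv2.RETR_EXTERNAL,cv2.CHAIN_APPROX_NONE)
    k=max(cs,key=cv2.contourArea); M=cv2.moments(k); uu,vv=x0+M['m10']/M['m00']/8-.44,y0+M['m01']/M['m00']/8-.44
    z={'jar1':.035,'jar2':.035,'disc':.01}.get(n,.008)
    e=cv2.fitEllipse(k)
    print(n,round(uu,2),round(vv,2),unproj(i,uu,vv,z).round(4),'diam mm',np.array(e[1])/8/481*1330)
crop=lambda a,b,x,y,n:cv2.imwrite(n,cv2.resize(im[b:y,a:x],None,fx=4,fy=4,interpolation=cv2.INTER_CUBIC))
crop(165,130,285,205,"pics/c1.png"); crop(310,150,420,225,"pics/c2.png")
a=cv2.imread("pics/c1.png");b=cv2.imread("pics/c2.png");w=480
cv2.imwrite("pics/c.png",np.vstack([a,cv2.copyMakeBorder(b,0,0,0,480-440,cv2.BORDER_CONSTANT)]))
E
```

```text
0.1734
green 132.6 233.74 [0.459  0.3469 0.008 ] diam mm [61.97083899 63.0403027 ]
yellow 184.25 234.96 [0.4512 0.2044 0.008 ] diam mm [63.56002486 64.29844751]
white 129.2 183.71 [0.5974 0.3544 0.008 ] diam mm [62.91430257 63.96724296]
black 218.32 232.22 [0.4559 0.1105 0.008 ] diam mm [60.41674077 61.91590545]
jar1 280.88 239.25 [ 0.4327 -0.0592  0.035 ] diam mm [58.49902425 61.55299914]
jar2 327.03 241.93 [ 0.4218 -0.1822  0.035 ] diam mm [59.43635421 66.50641102]
disc 247.06 168.43 [0.6288 0.0262 0.01  ] diam mm [72.4109179  74.57220161]
```

View pics/c.png

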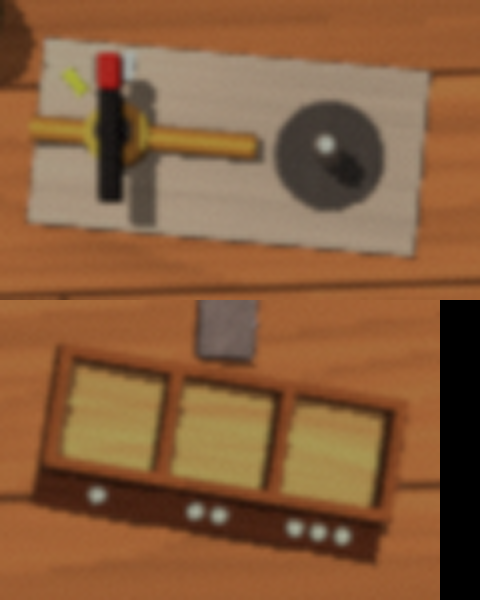

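```bash
python3 - <<'E'
from h import *
i=eyes.camera_info("top")
f=lambda L,z,a,b:np.array([unproj(i,a+u/4-.4,b+v/4-.4,z)[:2] for u,v in L])
s=f([(45,38),(430,72),(414,256),(28,222)],.006,165,130); print(s.round(4),'ctr',s.mean(0))
d=s[0]-s[1]+s[3]-s[2]; y=d/np.hypot(*d); print('stand y axis',y,np.degrees(np.arctan2(*y[::-1]))-90, 'sizes',np.hypot(*(s[0]-s[1])),np.hypot(*(s[1]-s[2])))
print('post pred',s.mean(0)-y*.0725,'valve',s.mean(0)+y*.0725,'tip',f([(324,143)],.076,165,130))
k=f([(62,46),(408,102),(385,222),(42,165)],.032,310,150); print('rack',k.round(4),k.mean(0))
d=k[0]-k[1]+k[3]-k[2]; y=d/np.hypot(*d);print(np.degrees(np.arctan2(*y[::-1]))-90,np.hypot(*(k[0]-k[1])),np.hypot(*(k[1]-k[2])))
for n in (1,0,-1): print(k.mean(0)+y*.076*n)
# dots
print('floors', f([(114,116)],.006,310,150),f([(224,134)],.006,310,150),f([(334,152)],.006,310,150))
E
```

```text
[[ 0.7181  0.2225]
 [ 0.685  -0.045 ]
 [ 0.5576 -0.0296]
 [ 0.5898  0.2369]] ctr [0.6376324  0.09620502]
stand y axis [0.12136861 0.99260751] -6.971095789065075 sizes 0.26946215942011764 0.12832478969711344
post pred [0.62883318 0.02424098] valve [0.64643163 0.16816907] tip [[0.63017969 0.02802202]]
rack [[ 0.6394 -0.1865]
 [ 0.5937 -0.4172]
 [ 0.5135 -0.3975]
 [ 0.5592 -0.1696]] [ 0.57645196 -0.29270051]
-11.277492986799771 0.23521550835627858 0.08259957595833453
[ 0.59131459 -0.21816795]
[ 0.57645196 -0.29270051]
[ 0.56158933 -0.36723306]
floors [[ 0.59275083 -0.22368767]] [[ 0.5778611  -0.29849964]] [[ 0.56302441 -0.37304514]]
```

```bash
python3 -m crank '[[[0,0,0],-7.16,1],[[0,0,0],-7.16,1],[[0,0,0],-7.16,1],[[0,0,0],-7.16,1],[[0,0,0],-7.16,1],[[0,0,0],-7.16,1],[[0,0,0],-7.16,1],[[0,0,0],-7.16,1],[[0,0,0],-7.16,1]]'; python3 -c "
from h import *
to(.459,.347,.25,83)"
```

```text
clock: 0.95
eef_pos: [0.1655, -0.4982, 0.4045]
tool_rot: [0.748, 0.664, 0.0, -0.0]
force: [-0.5, 0.4, -0.3]
gripper_width: 0.085
finger_force: 0.0
t 0.95 tcp [ 0.1655 -0.4982  0.4045] yaw 83.2 w 0.085 f 0.0 F [-0.5  0.4 -0.3] shift mm [874.  191.  154.8] turn 0.2
```

```bash
python3 -m crank '[[[0.036,0.008,0],0,1],[[0.036,0.008,0],0,1],[[0.036,0.008,0],0,1],[[0.036,0.008,0],0,1],[[0.036,0.008,0],0,1],[[0.036,0.008,0],0,1],[[0.036,0.008,0],0,1],[[0.036,0.008,0],0,1],[[0.036,0.008,0],0,1],[[0.036,0.008,0],0,1]]' >/dev/null
python3 -m crank '[[[0.036,0.008,0],0,1],[[0.036,0.008,0],0,1],[[0.036,0.008,0],0,1],[[0.036,0.008,0],0,1],[[0.036,0.008,0],0,1],[[0.036,0.008,0],0,1],[[0.036,0.008,0],0,1],[[0.036,0.008,0],0,1],[[0.036,0.008,0],0,1],[[0.036,0.008,0],0,1]]' >/dev/null
python3 -m crank '[[[0.036,0.008,0.03],0,1],[[0.036,0.008,0.03],0,1],[[0.036,0.008,0.03],0,1],[[0.01,0.0,0.03],0,1],[[0,0,0.03],0,1],[[0,0,0],0,1],[[0,0,0],0,1]]'; python3 - <<'E'
from h import *
to(.459,.347,.25,83)
im,i=cam("wrist"); cv2.imwrite("pics/w1.png",cv2.resize(im,(768,576)))
print(i)
for p in [(.459,.347,.008),(.6288,.0255,.010),(.63,.0265,.076)]: print(proj(i,p,True)*1.5)
E
```

```text
clock: 3.2
eef_pos: [0.4475, 0.297, 0.265]
tool_rot: [0.75, 0.662, -0.002, -0.0]
force: [0.0, 0.4, 0.9]
gripper_width: 0.0853
finger_force: 0.0
t 3.2 tcp [0.4475 0.297  0.265 ] yaw 82.8 w 0.0853 f 0.0 F [0.  0.4 0.9] shift mm [51.   5.3 14.9] turn -0.2
{'fx': 297.3186396354542, 'fy': 297.3186396354542, 'cx': 257.7705360342587, 'cy': 197.03294809123088, 'xyz': array([0.45752198, 0.37069483, 0.23419339]), 'attitude': array([-0.14924834,  0.010816  , -0.06215177,  0.98678524])}
[396.68545956 207.41508887]
[625.82273004 564.17423791]
[654.74236066 618.42637177]
```

View pics/w1.png

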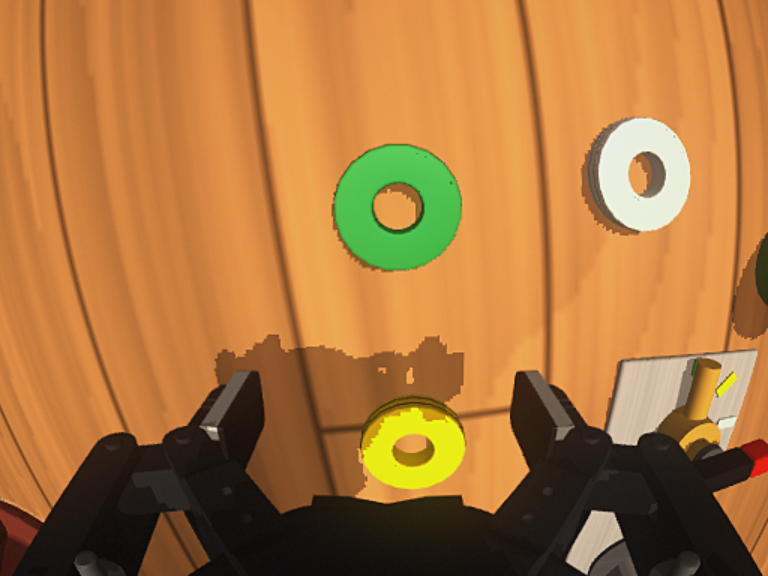

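```bash
python3 -m crank '[[[0.0255,0.0026,0],0,1],[[0.0255,0.0026,0],0,1],[[0,0,0.03],0,1],[[0,0,0.03],0,1],[[0,0,0],0,1],[[0,0,0],0,1]]' >/dev/null
python3 -c "
from h import *
to(.459,.347,.170,83)"
```

```text
t 3.75 tcp [0.4599 0.3469 0.207 ] yaw 82.8 w 0.0851 f 0.0 F [ 0.7 -0.3  0.2] shift mm [-0.  -0.9 37. ] turn -0.2
```

```bash
python3 -m crank '[[[0,-0.0009,0.02],0,1],[[0,0,0.016],0,1],[[0,0,0],0,1],[[0,0,0],0,0],[[0,0,0],0,0],[[0,0,0],0,0],[[0,0,0],0,0],[[0,0,0],0,0],[[0,0,0],0,0]]' 60
python3 -m crank '[[[0,0,-0.02],0,0],[[0,0,-0.03],0,0],[[0,0,-0.03],0,0],[[0,0,-0.03],0,0],[[0,0,0],0,0],[[0,0,0],0,0]]' 
python3 - <<'E'
from h import *
to(.629,.0255,.27,83)
im,i=cam("wrist"); cv2.imwrite("pics/w2.png",cv2.resize(im,(768,576)))
E
```

```text
clock: 4.5
eef_pos: [0.4597, 0.3477, 0.1731]
tool_rot: [0.75, 0.661, 0.002, 0.0]
force: [-3.1, -3.3, 15.2]
gripper_width: 0.0617
finger_force: 61.6
clock: 5.0
eef_pos: [0.4598, 0.3479, 0.2832]
tool_rot: [0.75, 0.661, 0.003, 0.001]
force: [0.9, -0.5, -1.3]
gripper_width: 0.0612
finger_force: 66.1
t 5.0 tcp [0.4598 0.3479 0.2832] yaw 82.8 w 0.0612 f 66.09765753149986 F [ 0.9 -0.5 -1.3] shift mm [-298.8  208.1   13.2] turn -0.2
```

View pics/w2.png

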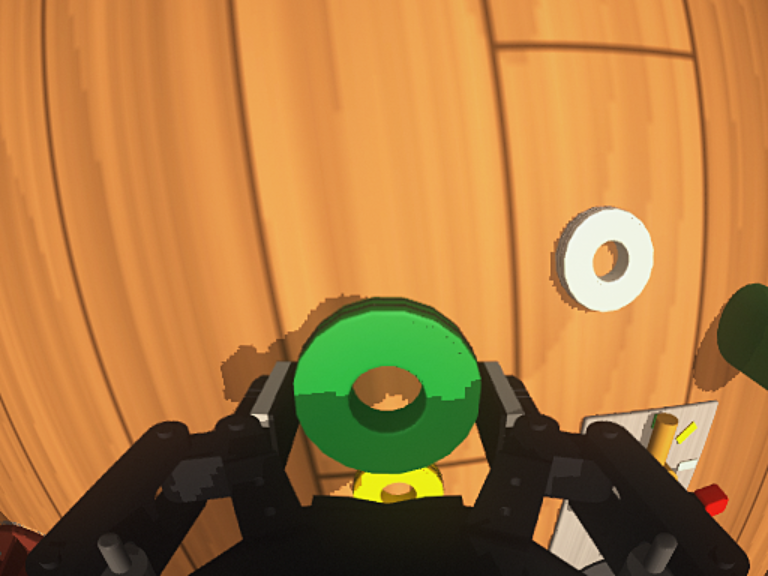

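```bash
cat >> h.py <<'E'
def inhand(u,v,ahead=.157):
    i=eyes.camera_info("wrist"); s,m=pose(); p=unproj(i,u,v,s['eef_pos'][2]-ahead,True)
    print('in hand offset (tool mm)',(m.T@(p-s['eef_pos'])*1000).round(1))
E
python3 - <<'E'
from h import *
inhand(388/1.5,387/1.5)
i=eyes.camera_info("wrist")
s,m=pose()
t=np.linspace(0,6.283,4,endpoint=False)
for R0 in (.032,.0125): print((proj(i,s['eef_pos']+np.c_[np.cos(t)*R0,np.sin(t)*R0,0*t-.157],True)*1.5).round())
E
```

```text
in hand offset (tool mm) [  4.8   1.3 157. ]
[[480. 388.]
 [369. 309.]
 [288. 409.]
 [395. 475.]]
[[421. 396.]
 [378. 367.]
 [345. 404.]
 [388. 432.]]
```

```bash
python3 -m crank '[[[-0.023,0.0208,0],0,0],[[-0.023,0.0208,0],0,0],[[-0.023,0.0208,0],0,0],[[-0.023,0.0208,0],0,0],[[-0.023,0.0208,0],0,0],[[-0.023,0.0208,0],0,0],[[-0.023,0.0208,0],0,0],[[-0.023,0.0208,0],0,0],[[-0.023,0.0208,0],0,0],[[-0.023,0.0208,0],0,0]]' >/dev/null
python3 -m crank '[[[0,0,0],0,0],[[0,0,0],0,0],[[0,0,0],0,0]]'  >/dev/null
python3 - <<'E'
from h import *
to(.629,.0255,.27,83)
im,i=cam("wrist"); cv2.imwrite("pics/w3.png",cv2.resize(im,(768,576)))
for p in [(.629,.0255,.010),(.629,.0255,.076)]: print(proj(i,p,True)*1.5)
E
```

```text
t 6.13 tcp [0.6358 0.0933 0.2788] yaw 82.8 w 0.0612 f 66.07127331197262 F [ 0.2 -0.3 -1.4] shift mm [-68.2   1.8   8.8] turn -0.2
[389.19938847 403.07736632]
[389.60067946 470.95518648]
```

View pics/w3.png

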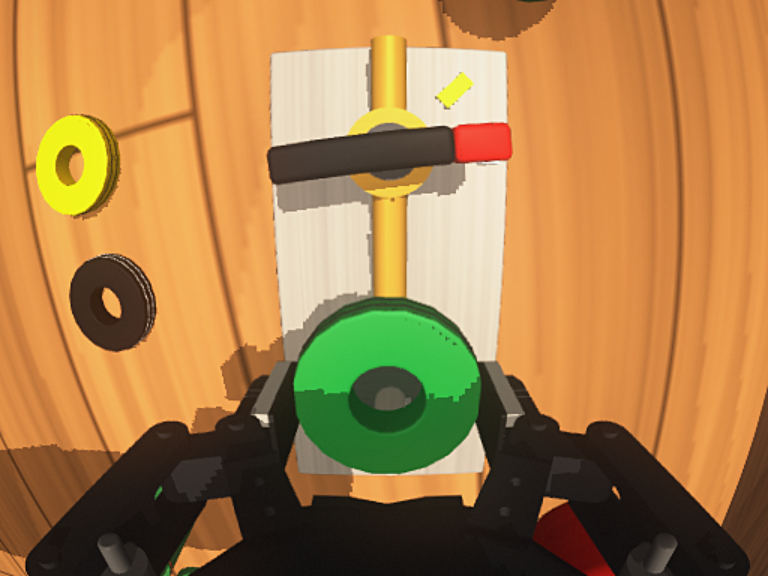

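```bash
python3 -m crank '[[[-0.023,0.0005,0],0,0],[[-0.023,0.0005,0],0,0],[[-0.022,0.0003,0],0,0],[[0,0,0],0,0],[[0,0,0.016],0,0],[[0,0,0],0,0],[[0,0,0],0,0]]'  >/dev/null
python3 - <<'E'
from h import *
to(.629,.0255,.189,83)
im,i=cam("top"); im2,i2=cam("scene"); p=proj(i2,(.629,.0255,.076)).astype(int)
a=cv2.resize(im[130:205,165:285],None,fx=4,fy=4,interpolation=cv2.INTER_CUBIC)
b=cv2.resize(im2[p[1]-37:p[1]+38,p[0]-60:p[0]+60],None,fx=4,fy=4,interpolation=cv2.INTER_CUBIC)
cv2.imwrite("pics/d.png",np.vstack([a,b]))
E
```

```text
t 6.77 tcp [0.6285 0.0268 0.2633] yaw 82.9 w 0.0613 f 66.04149017482996 F [ 0.1  0.5 -0.9] shift mm [-1.2  0.9 74.3] turn -0.1
```

View pics/d.png

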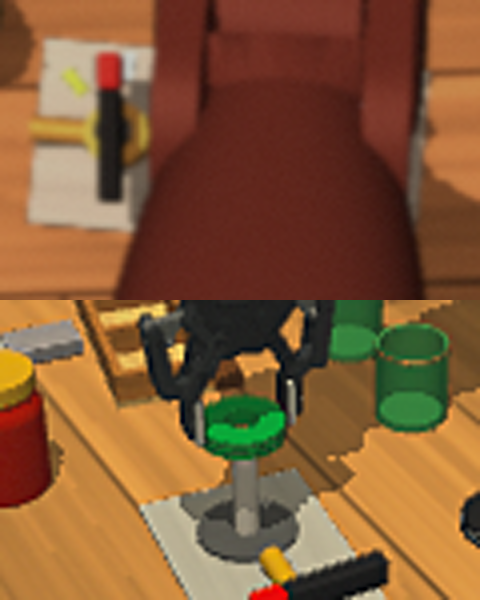

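```bash
python3 -m crank '[[[-0.0008,0.0004,0.005],0,0],[[0,0,0.01],0,0],[[0,0,0.01],0,0],[[0,0,0],0,0],[[0,0,0],0,0]]'; python3 -c "
from h import *
to(.629,.0255,.189,83)"
```

```text
clock: 7.28
eef_pos: [0.6291, 0.0253, 0.2375]
tool_rot: [0.75, 0.662, -0.0, -0.001]
force: [-0.2, 3.9, -2.1]
gripper_width: 0.0621
finger_force: 47.8
t 7.28 tcp [0.6291 0.0253 0.2375] yaw 82.8 w 0.0621 f 47.784115970134735 F [-0.2  3.9 -2.1] shift mm [ 0.2 -0.1 48.5] turn -0.2
```

```bash
python3 -m crank '[[[0.001,0,0.01],0,0],[[0,0,0.015],0,0],[[0,0,0.015],0,0],[[0,0,0.004],0,0],[[0,0,0],0,0],[[0,0,0],0,0]]'; python3 -c "
from h import *
to(.629,.0255,.189,83)"
```

```text
clock: 7.78
eef_pos: [0.6295, 0.0257, 0.1947]
tool_rot: [0.75, 0.661, -0.0, -0.0]
force: [-1.0, 3.0, -2.4]
gripper_width: 0.0615
finger_force: 65.5
t 7.78 tcp [0.6295 0.0257 0.1947] yaw 82.8 w 0.0615 f 65.52954632788897 F [-1.   3.  -2.4] shift mm [-0.3 -0.4  5.7] turn -0.2
```

```bash
python3 -m crank '[[[0.0005,0,0.008],0,0],[[0,0,0],0,0],[[0,0,0],0,1],[[0,0,0],0,1],[[0,0,0],0,1],[[0,0,0],0,1]]'; python3 -m crank '[[[0,0,-0.02],0,1],[[0,0,-0.03],0,1],[[0,0,-0.03],0,1],[[0,0,0],0,1]]' >/dev/null; python3 - <<'E'
from h import *
to(.4512,.2044,.21,83)
im2,i2=cam("scene"); p=proj(i2,(.629,.0255,.06)).astype(int)
b=cv2.resize(im2[p[1]-37:p[1]+38,p[0]-50:p[0]+110],None,fx=4,fy=4,interpolation=cv2.INTER_CUBIC)
cv2.imwrite("pics/e.png",b)
E
```

```text
clock: 8.28
eef_pos: [0.63, 0.0261, 0.1872]
tool_rot: [0.75, 0.661, 0.0, 0.0]
force: [-0.9, 0.4, 0.3]
gripper_width: 0.0857
finger_force: 0.0
t 8.62 tcp [0.6319 0.026  0.2729] yaw 82.8 w 0.0853 f 0.0 F [ 1.9 -0.3  0.5] shift mm [ 154.3 -202.1   61.2] turn -0.2
```

View pics/e.png

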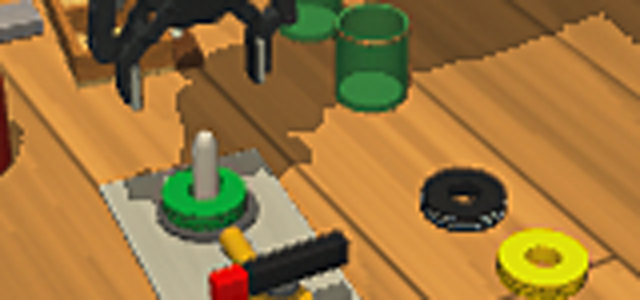

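```bash
cat >> h.py <<'E'
def find(n,z=.008,camn="top"):
    im,i=cam(camn); hsv=cv2.cvtColor(im,cv2.COLOR_BGR2HSV).astype(int); h,s,V=hsv[...,0],hsv[...,1],hsv[...,2]
    m={'green':(h>45)&(h<85)&(s>80),'yellow':(h>26)&(h<36)&(s>150)&(V>90),'white':(s<60)&(V>110),'black':(V<60),'jar':(h>40)&(h<90)&(s>60)}[n].astype(np.uint8)
    cs,_=cv2.findContours(cv2.resize(m*255,None,fx=4,fy=4,interpolation=cv2.INTER_CUBIC)//128,cv2.RETR_EXTERNAL,cv2.CHAIN_APPROX_NONE)
    for k in cs:
        if cv2.contourArea(k)<16*150: continue
        M=cv2.moments(k); u,v=M['m10']/M['m00']/4-.375,M['m01']/M['m00']/4-.375; e=cv2.fitEllipse(k)
        p=unproj(i,u,v,z,camn=="wrist")
        if .25<p[0]<.75 and abs(p[1])<.5: print(camn,n,round(u,1),round(v,1),p.round(4),'area',cv2.contourArea(k)/16,np.array(e[1]).round(0)/4)
E
python3 -m crank '[[[0.02,-0.025,0],0,1],[[0.02,-0.025,0],0,1],[[0.02,-0.025,0],0,1],[[0.02,-0.025,0],0,1],[[0.02,-0.025,0],0,1],[[0.02,-0.025,0],0,1],[[0.01,-0.025,0],0,1],[[0,-0.015,0],0,1],[[0,0,0],0,1],[[0,0,0],0,1]]' >/dev/null; python3 - <<'E'
from h import *
to(.4512,.2044,.21,83)
find('yellow',camn='wrist'); find('white',camn='top'); find('yellow',camn='top'); find('green',camn='top')
E
```

```text
t 9.5 tcp [0.4572 0.1791 0.2666] yaw 82.9 w 0.0856 f 0.0 F [ 0.2 -0.1  0.4] shift mm [24.3 -9.1 56.6] turn -0.1
wrist yellow 245.6 172.7 [0.4516 0.2042 0.008 ] area 5121.0 [80.   81.75]
top white 129.2 183.6 [0.5976 0.3546 0.008 ] area 398.84375 [22.25 22.75]
top white 366.4 151.9 [ 0.6638 -0.3043  0.008 ] area 265.34375 [13.75 26.75]
top green 327.1 242.0 [ 0.4203 -0.186   0.008 ] area 377.84375 [20.75 23.25]
top green 280.9 239.2 [ 0.4315 -0.0602  0.008 ] area 348.4375 [20.5  21.75]
top green 247.6 167.7 [0.6312 0.0247 0.008 ] area 452.28125 [23.75 24.25]
top green 156.3 136.0 [0.7285 0.2766 0.008 ] area 152.65625 [19.5  20.25]
```

```bash
python3 -m crank '[[[0.0243,-0.0091,0.02],0,1],[[0,0,0.03],0,1],[[0,0,0],0,1],[[0,0,0],0,1]]' >/dev/null; python3 -c "
from h import *
to(.4514,.2043,.177,83)"
```

```text
t 10.03 tcp [0.4512 0.2037 0.216 ] yaw 82.8 w 0.0856 f 0.0 F [0.7 0.3 1.2] shift mm [ 0.7  0.2 39. ] turn -0.2
```

```bash
python3 -m crank '[[[0.0007,0,0.02],0,1],[[0,0,0.018],0,1],[[0,0,0],0,1],[[0,0,0],0,0],[[0,0,0],0,0],[[0,0,0],0,0],[[0,0,0],0,0],[[0,0,0],0,0]]' 60
python3 -m crank '[[[0,0,-0.02],0,0],[[0,0,-0.03],0,0],[[0,0,-0.03],0,0],[[0,0,-0.03],0,0],[[0,0,0],0,0],[[0,0,0],0,0]]' 
python3 - <<'E'
from h import *
to(.630,.0265,.29,83)
E
```

```text
clock: 10.7
eef_pos: [0.4523, 0.2048, 0.181]
tool_rot: [0.75, 0.661, 0.001, 0.001]
force: [-2.9, -2.0, 11.3]
gripper_width: 0.0594
finger_force: 61.8
clock: 11.2
eef_pos: [0.4526, 0.2051, 0.2917]
tool_rot: [0.75, 0.661, 0.002, 0.001]
force: [0.5, 0.3, -1.6]
gripper_width: 0.0594
finger_force: 65.0
t 11.2 tcp [0.4526 0.2051 0.2917] yaw 82.8 w 0.0594 f 64.97489352361299 F [ 0.5  0.3 -1.6] shift mm [-155.   198.3    2.4] turn -0.2
```

```bash
python3 - <<'E'
from h import *
im,i=cam("wrist"); a=im[180:340,160:352]
im2,i2=cam("scene"); p=proj(i2,(.4526,.205,.15)).astype(int)
b=im2[p[1]-40:p[1]+40,p[0]-48:p[0]+48]
cv2.imwrite("pics/f.png",np.hstack([cv2.resize(a,(400,333)),cv2.resize(b,(400,333),interpolation=cv2.INTER_CUBIC)]))
E
```

```text
(no output)
```

View pics/f.png

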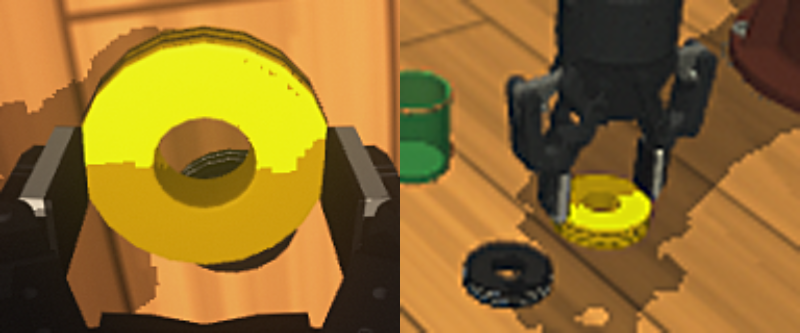

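```bash
python3 - <<'E'
from h import *
inhand(258.4,257.8,.165)
inhand(258.6,266,.157)
E
```

```text
in hand offset (tool mm) [  0.6   1.2 165. ]
in hand offset (tool mm) [  0.3   1.3 157. ]
```

```bash
python3 -m crank '[[[-0.0194,0.0248,0],0,0],[[-0.0194,0.0248,0],0,0],[[-0.0194,0.0248,0],0,0],[[-0.0194,0.0248,0],0,0],[[-0.0194,0.0248,0],0,0],[[-0.0194,0.0248,0],0,0],[[-0.0194,0.0248,0],0,0],[[-0.0194,0.0248,0],0,0],[[0,0,0],0,0],[[0,0,0],0,0]]'  >/dev/null
python3 -m crank '[[[0,0,0],0,0],[[0,0,0],0,0]]'  >/dev/null
python3 - <<'E'
from h import *
to(.630,.0265,.26,83)
E
```

```text
t 12.3 tcp [0.6282 0.0268 0.2881] yaw 82.9 w 0.0594 f 65.03846630570479 F [-0.1  0.8 -1.2] shift mm [-0.1  1.9 28.1] turn -0.1
```

```bash
python3 -m crank '[[[0,0.0015,0.02],0,0],[[0,0,0.01],0,0],[[0,0,0.01],0,0],[[0,0,0],0,0],[[0,0,0],0,0]]'; python3 -m crank '[[[0,0,0.01],0,0],[[0,0,0.01],0,0],[[0,0,0],0,0],[[0,0,0],0,0]]'
```

```text
clock: 12.72
eef_pos: [0.63, 0.0263, 0.2484]
tool_rot: [0.75, 0.662, -0.001, -0.001]
force: [1.1, -0.3, -1.0]
gripper_width: 0.0596
finger_force: 65.0
clock: 13.05
eef_pos: [0.6303, 0.0258, 0.2281]
tool_rot: [0.75, 0.661, -0.0, -0.0]
force: [-0.7, 0.1, -1.2]
gripper_width: 0.0593
finger_force: 65.0
```

```bash
python3 -m crank '[[[0,0,0.01],0,0],[[0,0,0.008],0,0],[[0,0,0],0,0],[[0,0,0],0,1],[[0,0,0],0,1],[[0,0,0],0,1],[[0,0,0],0,1]]'; python3 -m crank '[[[0,0,-0.03],0,1],[[0,0,-0.03],0,1],[[0,0,-0.03],0,1],[[0,0,0],0,1]]' >/dev/null; python3 - <<'E'
from h import *
to(.5976,.3546,.21,83)
im2,i2=cam("scene"); p=proj(i2,(.629,.0255,.06)).astype(int)
b=cv2.resize(im2[p[1]-37:p[1]+88,p[0]-50:p[0]+110],None,fx=4,fy=4,interpolation=cv2.INTER_CUBIC)
cv2.imwrite("pics/g.png",b)
E
```

```text
clock: 13.63
eef_pos: [0.6309, 0.0258, 0.2114]
tool_rot: [0.75, 0.661, 0.0, 0.0]
force: [-0.0, -0.7, -0.3]
gripper_width: 0.0855
finger_force: 0.0
t 13.97 tcp [0.6325 0.0258 0.3073] yaw 82.8 w 0.0851 f 0.0 F [ 0.6 -0.4  1.4] shift mm [321.8 -76.7  96.7] turn -0.2
```

View pics/g.png

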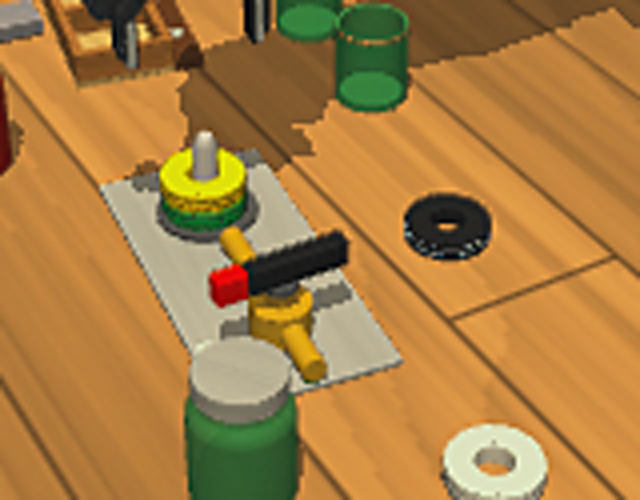

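```bash
python3 -m crank '[[[0.033,-0.0085,0],0,1],[[0.033,-0.0085,0],0,1],[[0.033,-0.0085,0],0,1],[[0.033,-0.0085,0],0,1],[[0.033,-0.0085,0],0,1],[[0.033,-0.0085,0],0,1],[[0.033,-0.0085,0],0,1],[[0.033,-0.0085,0.01],0,1],[[0.033,-0.0085,0.02],0,1],[[0,0,0.02],0,1]]' >/dev/null; python3 -m crank '[[[0,0,0],0,1],[[0,0,0],0,1]]' >/dev/null; python3 - <<'E'
from h import *
to(.5976,.3546,.21,83)
find('white',camn='wrist');find('black')
E
```

```text
t 15.02 tcp [0.591  0.3299 0.2493] yaw 82.8 w 0.0856 f 0.0 F [0.  0.1 0.6] shift mm [25.5  3.6 39.3] turn -0.2
wrist white 299.4 317.2 [0.6155 0.2204 0.008 ] area 1656.0 [35.25 80.75]
wrist white 261.9 176.1 [0.5973 0.3543 0.008 ] area 6032.6875 [86.75 88.75]
top black 209.5 221.8 [0.4852 0.1339 0.008 ] area 383.0 [21.75 22.5 ]
top black 192.5 165.5 [0.6422 0.1772 0.008 ] area 150.90625 [ 6.75 30.75]
top black 123.2 249.5 [0.4166 0.3736 0.008 ] area 6381.625 [ 52.75 264.75]
top black 156.8 135.8 [0.7289 0.2752 0.008 ] area 210.25 [17. 23.]
```

Black is now at (0.485, 0.134). Grasp the white.

```bash
python3 -m crank '[[[0.0253,0.0036,0.015],0,1],[[0,0,0.02],0,1],[[0,0,0],0,1],[[0,0,0],0,1]]' >/dev/null; python3 -c "
from h import *
to(.5974,.3544,.176,83)"
```

```text
t 15.45 tcp [0.5986 0.3537 0.2161] yaw 82.8 w 0.0854 f 0.0 F [ 0.7 -0.8  1.2] shift mm [ 0.6 -1.3 40.1] turn -0.2
```

```bash
python3 -m crank '[[[0.0006,-0.0013,0.02],0,1],[[0,0,0.018],0,1],[[0,0,0],0,1],[[0,0,0],0,0],[[0,0,0],0,0],[[0,0,0],0,0],[[0,0,0],0,0],[[0,0,0],0,0]]' 60
python3 -m crank '[[[0,0,-0.03],0,0],[[0,0,-0.03],0,0],[[0,0,-0.03],0,0],[[0,0,-0.03],0,0],[[0,0,0],0,0],[[0,0,0],0,0]]' 
python3 - <<'E'
from h import *
to(.630,.0263,.29,83)
im,i=cam("wrist"); a=im[180:340,160:352]
cv2.imwrite("pics/f2.png",cv2.resize(a,(600,500)))
E
```

```text
clock: 16.12
eef_pos: [0.5982, 0.3555, 0.1807]
tool_rot: [0.75, 0.661, 0.001, 0.001]
force: [-1.6, -2.0, 7.3]
gripper_width: 0.0596
finger_force: 63.7
clock: 16.62
eef_pos: [0.5982, 0.3558, 0.3017]
tool_rot: [0.75, 0.661, 0.003, 0.001]
force: [-0.2, 0.8, -2.3]
gripper_width: 0.0595
finger_force: 65.3
t 16.62 tcp [0.5982 0.3558 0.3017] yaw 82.8 w 0.0595 f 65.29413294279948 F [-0.2  0.8 -2.3] shift mm [-323.    72.7   11. ] turn -0.2
```

View pics/f2.png

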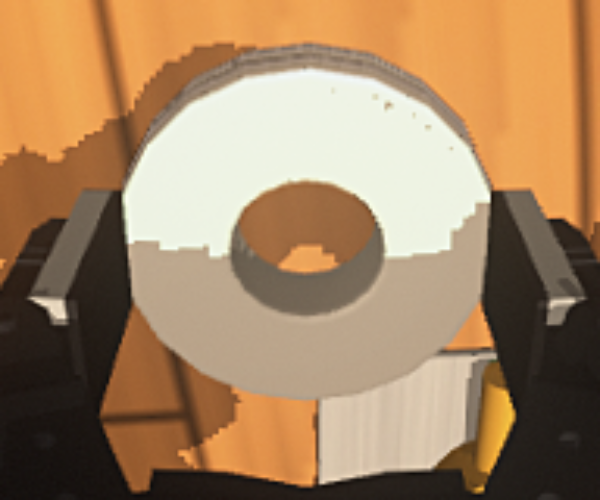

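```bash
python3 -m crank '[[[-0.0323,0.0073,0],0,0],[[-0.0323,0.0073,0],0,0],[[-0.0323,0.0073,0],0,0],[[-0.0323,0.0073,0],0,0],[[-0.0323,0.0073,0],0,0],[[-0.0323,0.0073,0],0,0],[[-0.0323,0.0073,0],0,0],[[-0.0323,0.0073,0],0,0],[[-0.0323,0.0073,0],0,0],[[-0.0323,0.0073,0],0,0]]'  >/dev/null
python3 -m crank '[[[0,0,0],0,0],[[0,0,0],0,0],[[0,0,0],0,0]]'
python3 - <<'E'
from h import *
to(.630,.0263,.265,83)
inhand(258.6,259,.165)
E
```

```text
clock: 17.75
eef_pos: [0.6289, 0.026, 0.2969]
tool_rot: [0.75, 0.661, -0.001, -0.001]
force: [1.1, 1.0, -0.3]
gripper_width: 0.0595
finger_force: 65.3
t 17.75 tcp [0.6289 0.026  0.2969] yaw 82.8 w 0.0595 f 65.2808805461973 F [ 1.1  1.  -0.3] shift mm [ 0.4  1.1 31.9] turn -0.2
in hand offset (tool mm) [ -0.2   1.3 165. ]
```

```bash
python3 -m crank '[[[0.0004,0.0008,0.02],0,0],[[0,0,0.01],0,0],[[0,0,0.01],0,0],[[0,0,0.01],0,0],[[0,0,0],0,0],[[0,0,0],0,0]]'; python3 -m crank '[[[0,0,0.01],0,0],[[0,0,0.01],0,0],[[0,0,0],0,0],[[0,0,0],0,0]]'
```

```text
clock: 18.25
eef_pos: [0.6299, 0.0267, 0.2472]
tool_rot: [0.75, 0.662, -0.0, -0.001]
force: [0.7, 0.5, -0.2]
gripper_width: 0.0596
finger_force: 65.3
clock: 18.58
eef_pos: [0.6299, 0.0262, 0.2271]
tool_rot: [0.75, 0.661, -0.0, -0.0]
force: [-0.4, 0.9, -1.0]
gripper_width: 0.0593
finger_force: 65.3
```

Release, retreat toward the black collar.

```bash
python3 -m crank '[[[0,0,0],0,1],[[0,0,0],0,1],[[0,0,0],0,1],[[0,0,0],0,1],[[0,0,-0.03],0,1],[[0,0,-0.03],0,1],[[0,0,-0.03],0,1],[[0,0,0],0,1]]' >/dev/null; python3 - <<'E'
from h import *
to(.4852,.1339,.21,83)
E
```

```text
t 19.25 tcp [0.632  0.0261 0.3243] yaw 82.8 w 0.0852 f 0.0 F [ 0.6 -1.2  0.6] shift mm [  88.5 -160.2  112.8] turn -0.2
```

```bash
python3 -m crank '[[[0.009,-0.025,0],0,1],[[0.009,-0.025,0],0,1],[[0.009,-0.025,0.01],0,1],[[0.009,-0.025,0.015],0,1],[[0.009,-0.025,0.015],0,1],[[0.009,-0.025,0.015],0,1],[[0.009,-0.01,0.015],0,1],[[0,0,0],0,1],[[0,0,0],0,1],[[0,0,0],0,1]]' >/dev/null; python3 - <<'E'
from h import *
to(.4852,.1339,.21,83)
find('black',camn='wrist');find('black');find('white');find('yellow')
find('jar',.035)
E
```

```text
t 20.08 tcp [0.4805 0.1086 0.2487] yaw 82.8 w 0.0852 f 0.0 F [ 0.2 -0.2  0.5] shift mm [25.7  1.4 38.7] turn -0.2
wrist black 259.0 338.1 [ 0.4667 -0.021   0.008 ] area 32703.59375 [150.5  469.75]
wrist black 268.0 208.6 [0.4896 0.1082 0.008 ] area 185.40625 [81.25 89.5 ]
wrist black 258.7 177.0 [0.4858 0.1332 0.008 ] area 1119.53125 [37.  38.5]
wrist black 469.6 113.1 [0.6688 0.1687 0.008 ] area 2099.5 [30.5 96. ]
wrist black 500.1 10.1 [0.725  0.2671 0.008 ] area 523.90625 [23. 35.]
top black 192.5 165.5 [0.6424 0.1772 0.008 ] area 151.90625 [ 6.75 31.25]
top black 156.6 135.7 [0.7292 0.2757 0.008 ] area 217.0625 [18. 23.]
top white 247.1 165.4 [0.6375 0.0259 0.008 ] area 486.03125 [24.5  25.25]
top white 366.4 151.9 [ 0.664  -0.3044  0.008 ] area 260.3125 [13.5  26.25]
top jar 327.0 241.9 [ 0.4218 -0.1821  0.035 ] area 399.875 [21.25 24.  ]
top jar 280.7 239.4 [ 0.4324 -0.0586  0.035 ] area 374.1875 [21.75 22.  ]
top jar 156.2 135.7 [0.7242 0.2709 0.035 ] area 166.3125 [19.75 20.75]
```

```bash
python3 -m crank '[[[0.0255,0.0014,0.015],0,1],[[0,0,0.02],0,1],[[0,0,0],0,1],[[0,0,0],0,1]]' >/dev/null; python3 -c "
from h import *
to(.4855,.1336,.176,83)"
```

```text
t 20.67 tcp [0.4835 0.1337 0.2124] yaw 82.8 w 0.0855 f 0.0 F [ 0.3 -0.3 -0. ] shift mm [ 0.2  2.1 36.4] turn -0.2
```

```bash
python3 -m crank '[[[0,0.002,0.015],0,1],[[0,0,0.02],0,1],[[0,0,0],0,1],[[0,0,0],0,0],[[0,0,0],0,0],[[0,0,0],0,0],[[0,0,0],0,0],[[0,0,0],0,0]]' 60
python3 -m crank '[[[0,0,-0.03],0,0],[[0,0,-0.03],0,0],[[0,0,-0.03],0,0],[[0,0,-0.03],0,0],[[0,0,0],0,0],[[0,0,0],0,0]]' 
python3 - <<'E'
from h import *
to(.630,.0263,.29,83)
im,i=cam("wrist"); a=im[180:340,160:352]
cv2.imwrite("pics/f3.png",cv2.convertScaleAbs(cv2.resize(a,(600,500)),alpha=1.8,beta=20))
E
```

```text
clock: 21.33
eef_pos: [0.4861, 0.1335, 0.1802]
tool_rot: [0.75, 0.661, 0.001, 0.001]
force: [-4.4, -1.6, 17.2]
gripper_width: 0.0602
finger_force: 60.6
clock: 21.83
eef_pos: [0.4867, 0.1337, 0.3006]
tool_rot: [0.75, 0.661, 0.002, 0.001]
force: [-1.1, 0.0, -1.1]
gripper_width: 0.0601
finger_force: 64.6
t 21.83 tcp [0.4867 0.1337 0.3006] yaw 82.8 w 0.0601 f 64.64871319010854 F [-1.1  0.  -1.1] shift mm [-88.6 155.5  11.3] turn -0.2
```

View pics/f3.png

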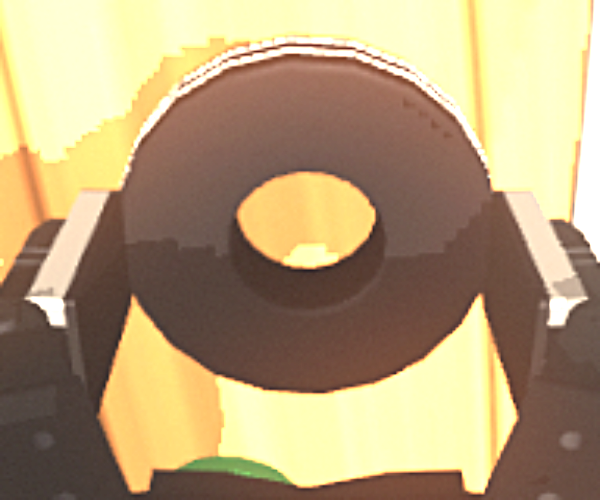

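```bash
python3 -m crank '[[[-0.0112,0.0195,0],0,0],[[-0.0112,0.0195,0],0,0],[[-0.0112,0.0195,0],0,0],[[-0.0112,0.0195,0],0,0],[[-0.0112,0.0195,0],0,0],[[-0.0112,0.0195,0],0,0],[[-0.0112,0.0195,0],0,0],[[-0.0112,0.0195,0],0,0],[[0,0,0],0,0],[[0,0,0],0,0]]'  >/dev/null
python3 -m crank '[[[0,0,0],0,0]]'
python3 - <<'E'
from h import *
to(.630,.0255,.265,83)
E
```

```text
clock: 22.8
eef_pos: [0.6286, 0.0254, 0.2967]
tool_rot: [0.75, 0.661, -0.001, -0.001]
force: [-0.1, -0.1, -1.6]
gripper_width: 0.0603
finger_force: 64.8
t 22.8 tcp [0.6286 0.0254 0.2967] yaw 82.8 w 0.0603 f 64.7984554991126 F [-0.1 -0.1 -1.6] shift mm [ 0.2  1.5 31.7] turn -0.2
```

```bash
python3 -m crank '[[[0,0.0012,0.02],0,0],[[0,0,0.01],0,0],[[0,0,0.01],0,0],[[0,0,0.01],0,0],[[0,0,0],0,0],[[0,0,0],0,0]]'; python3 -m crank '[[[0,0,0.006],0,0],[[0,0,0],0,0],[[0,0,0],0,0]]'
```

```text
clock: 23.3
eef_pos: [0.6302, 0.0253, 0.2473]
tool_rot: [0.75, 0.662, -0.0, -0.001]
force: [0.4, -0.5, -0.7]
gripper_width: 0.0599
finger_force: 64.9
clock: 23.55
eef_pos: [0.6306, 0.0251, 0.2419]
tool_rot: [0.75, 0.661, -0.0, -0.0]
force: [-0.3, 1.3, -1.5]
gripper_width: 0.0598
finger_force: 64.8
```

```bash
python3 -m crank '[[[0,0,0],0,1],[[0,0,0],0,1],[[0,0,0],0,1],[[0,0,0],0,1],[[0,0,-0.03],0,1],[[0,0,-0.03],0,1],[[0,0,-0.03],0,1],[[0,0,0],0,1]]' >/dev/null; python3 - <<'E'
from h import *
to(.4324,-.0586,.30,80)
im2,i2=cam("scene"); p=proj(i2,(.629,.0255,.06)).astype(int)
b=cv2.resize(im2[p[1]-67:p[1]+58,p[0]-70:p[0]+90],None,fx=4,fy=4,interpolation=cv2.INTER_CUBIC)
cv2.imwrite("pics/k.png",b)
E
```

```text
t 24.22 tcp [0.6324 0.025  0.3381] yaw 82.8 w 0.0857 f 0.0 F [ 1.  -0.8  0.1] shift mm [-107.9 -188.3   36.4] turn 2.8
```

View pics/k.png

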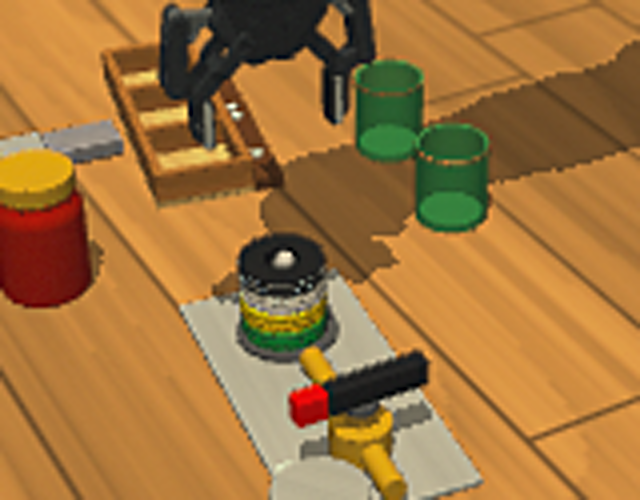

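```bash
python3 -m crank '[[[0,0,0],2.8,1],[[-0.0155,-0.0245,0],0,1],[[-0.0155,-0.0245,0],0,1],[[-0.0155,-0.0245,0],0,1],[[-0.0155,-0.0245,0.01],0,1],[[-0.0155,-0.0245,0.01],0,1],[[-0.0155,-0.0245,0.01],0,1],[[-0.0155,-0.0245,0.01],0,1],[[-0.0155,-0.0245,0],0,1],[[0,0,0],0,1]]' >/dev/null; python3 -m crank '[[[0,0,0],0,1],[[0,0,0],0,1]]' >/dev/null; python3 - <<'E'
from h import *
to(.4324,-.0586,.25,80)
find('jar',.035,'wrist')
im,i=cam('wrist'); cv2.imwrite("pics/j.png",cv2.resize(im,(768,576)))
E
```

```text
t 25.27 tcp [ 0.4165 -0.0632  0.2918] yaw 80.0 w 0.0853 f 0.0 F [-0.2  0.5  0.3] shift mm [ 7.3 14.8 41.8] turn -0.0
wrist jar 290.0 324.1 [ 0.4268 -0.1939  0.035 ] area 1077.78125 [27.25 68.5 ]
wrist jar 282.8 294.4 [ 0.4247 -0.1553  0.035 ] area 2147.0 [58.25 65.  ]
wrist jar 280.4 203.8 [ 0.4353 -0.0672  0.035 ] area 5424.15625 [81.25 85.25]
wrist jar 271.8 160.7 [ 0.4342 -0.0315  0.035 ] area 280.09375 [70.75 73.5 ]
wrist jar 442.4 71.3 [0.5931 0.0243 0.035 ] area 471.46875 [59.5  69.75]
```

View pics/j.png

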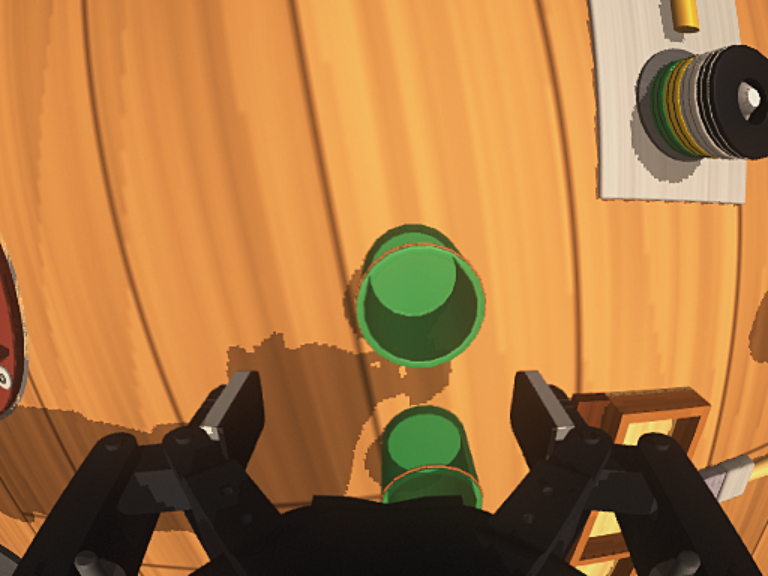

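```bash
python3 - <<'E'
from h import *
i=eyes.camera_info("wrist"); print(unproj(i,280.7,203,.07,True))
to(.4325,-.0586,.212,80)
E
python3 -m crank '[[[0.0073,0.0148,0.02],0,1],[[0,0,0],0,1],[[0,0,0],0,1]]' >/dev/null;  python3 -c "
from h import *
to(.4325,-.0586,.212,80)"
```

```text
[ 0.43531444 -0.054607    0.07      ]
t 25.37 tcp [ 0.4169 -0.063   0.2918] yaw 80.0 w 0.0854 f 0.0 F [-0.3 -0.2 -0.2] shift mm [ 7.  14.5 79.9] turn 0.0
t 25.62 tcp [ 0.4323 -0.058   0.2712] yaw 80.1 w 0.0852 f 0.0 F [ 0.9  0.7 -0.3] shift mm [-0.6  0.4 59.2] turn 0.1
```

```bash
python3 -m crank '[[[0.0015,0.001,0.025],0,1],[[0,0,0.03],0,1],[[0,0,0.004],0,1],[[0,0,0],0,1],[[0,0,0],0,0],[[0,0,0],0,0],[[0,0,0],0,0],[[0,0,0],0,0],[[0,0,0],0,0]]' 50
python3 -m crank '[[[0,0,-0.03],0,0],[[0,0,-0.03],0,0],[[0,0,-0.03],0,0],[[0,0,0],0,0],[[0,0,0],0,0]]' 
python3 - <<'E'
from h import *
to(.592,-.219,.29,79)
im,i=cam("wrist"); a=im[160:340,160:352]
cv2.imwrite("pics/j2.png",cv2.resize(a,(640,600)))
s,m=pose(); t=np.linspace(0,6.283,8,endpoint=False); o=s['eef_pos']; a0=.2125-.07
print(((proj(i,o+np.c_[np.cos(t)*.03,np.sin(t)*.03,0*t-a0],True)-[160,160])*10/3).round())
E
```

```text
clock: 26.37
eef_pos: [0.4338, -0.0573, 0.2146]
tool_rot: [0.766, 0.643, 0.001, 0.001]
force: [-2.3, -1.0, 10.7]
gripper_width: 0.0587
finger_force: 51.4
clock: 26.78
eef_pos: [0.434, -0.0574, 0.3051]
tool_rot: [0.766, 0.643, 0.001, 0.002]
force: [-0.5, -0.1, -1.7]
gripper_width: 0.0586
finger_force: 55.6
t 26.78 tcp [ 0.434  -0.0574  0.3051] yaw 80.0 w 0.0586 f 55.57992959395051 F [-0.5 -0.1 -1.7] shift mm [-131.8  183.5   16.1] turn 1.0
[[529. 366.]
 [445. 237.]
 [265. 201.]
 [118. 289.]
 [ 98. 430.]
 [194. 537.]
 [345. 563.]
 [480. 498.]]
```

View pics/j2.png

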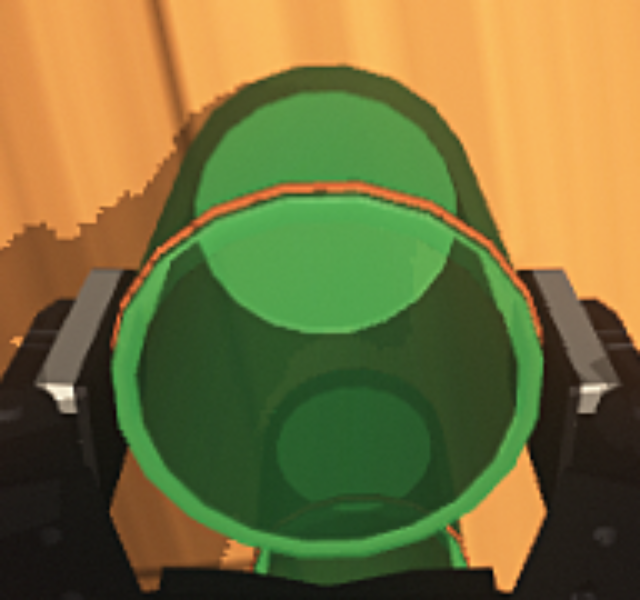

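```bash
cat > rack.py <<'E'
from h import *
from scipy.optimize import minimize
im=cv2.imread("pics/top0.png"); i=eyes.camera_info("top"); S=8
a=cv2.resize(im[150:225,310:420],None,fx=S,fy=S,interpolation=cv2.INTER_CUBIC); hsv=cv2.cvtColor(a,cv2.COLOR_BGR2HSV)
m=((hsv[...,0]>17)&(hsv[...,0]<33)&(hsv[...,2]>110)&(hsv[...,1]>80)).astype(np.uint8)
n,l,st,ce=cv2.connectedComponentsWithStats(m); big=[k for k in range(1,n) if st[k,4]>3000]; print(st[big],ce[big])
m=np.isin(l,big).astype(np.uint8)
def quad(p,n,z):
    c,s=np.cos(p[2]),np.sin(p[2]); q=np.array([[-.034,n*.076-.034],[.034,n*.076-.034],[.034,n*.076+.034],[-.034,n*.076+.034]])
    w=q@np.array([[c,s],[-s,c]])+p[:2]; return ((proj(i,np.c_[w,0*w[:,:1]+z])-[310,150]+.5)*S).astype(np.float32)
def cost(p):
    r=np.zeros_like(m)
    for n in (-1,0,1):
        k=cv2.intersectConvexConvex(quad(p,n,.006),quad(p,n,.032))[1]
        cv2.fillPoly(r,[np.round(k*16).astype(np.int32)],1,shift=4)
    return (r!=m).sum()/(m.sum())
best=min((minimize(cost,[x,y,-.197],method='Nelder-Mead',options=dict(initial_simplex=np.array([[x,y,-.197],[x+.004,y,-.197],[x,y+.004,-.197],[x,y,-.16]]))) for x in (.574,.578) for y in (-.291,-.296)),key=lambda r:r.fun)
print(best.x,best.fun); c,s=np.cos(best.x[2]),np.sin(best.x[2])
for n in (1,0): print('pocket',best.x[:2]+n*.076*np.array([-s,c]))
E
python3 rack.py
```

```text
[[  125   148   201   192 29880]
 [  365   177   181    45  4827]
 [  565   216   197   193 28732]
 [  343   219   198   157 24772]] [[225.82098394 242.85876841]
 [446.75015538 200.71680133]
 [664.5965474  317.1099819 ]
 [443.51376554 295.02660262]]
[ 0.57699741 -0.29419732 -0.19858748] 0.21309133781501174
pocket [ 0.59199105 -0.21969101]
pocket [ 0.57699741 -0.29419732]
```

```bash
python3 -m crank '[[[-0.0165,0.023,0],0,0],[[-0.0165,0.023,0],0,0],[[-0.0165,0.023,0],0,0],[[-0.0165,0.023,0],0,0],[[-0.0165,0.023,0],0,0],[[-0.0165,0.023,0],0,0],[[-0.0165,0.023,0],0,0],[[-0.0165,0.023,0],1.4,0],[[0,0,0],0,0],[[0,0,0],0,0]]'; python3 -c "
from h import *
to(.592,-.2207,.225,78.6)"
```

```text
clock: 27.67
eef_pos: [0.5915, -0.2197, 0.3007]
tool_rot: [0.774, 0.633, -0.001, -0.001]
force: [-0.7, 0.1, -1.7]
gripper_width: 0.0586
finger_force: 55.5
t 27.67 tcp [ 0.5915 -0.2197  0.3007] yaw 78.6 w 0.0586 f 55.514549016952515 F [-0.7  0.1 -1.7] shift mm [-0.9  0.9 75.7] turn -0.0
```

```bash
python3 -m crank '[[[-0.0008,0.0006,0.02],0,0],[[0,0,0.02],0,0],[[0,0,0.015],0,0],[[0,0,0],0,0],[[0,0,0],0,0]]';python3 -m crank '[[[0,0,0.008],0,0],[[0,0,0.008],0,0],[[0,0,0],0,0],[[0,0,0],0,0]]'
```

```text
clock: 28.08
eef_pos: [0.5909, -0.219, 0.2469]
tool_rot: [0.774, 0.634, -0.001, -0.001]
force: [0.9, -0.2, -1.5]
gripper_width: 0.0581
finger_force: 55.5
clock: 28.42
eef_pos: [0.5918, -0.2198, 0.2316]
tool_rot: [0.774, 0.634, -0.0, -0.0]
force: [0.2, -0.3, -1.7]
gripper_width: 0.0588
finger_force: 55.5
```

Inside the pocket without contact; lower and release.

```bash
python3 -m crank '[[[0,0,0.006],0,0],[[0,0,0.003],0,0],[[0,0,0],0,0],[[0,0,0],0,0]]';python3 -m crank '[[[0,0,0],0,1],[[0,0,0],0,1],[[0,0,0],0,1],[[0,0,-0.03],0,1],[[0,0,-0.03],0,1],[[0,0,-0.03],0,1],[[0,0,0],0,1]]';python3 -c "
from h import *
to(.422,-.182,.29,80)
find('jar',.041);find('jar',.035)"
```

```text
clock: 28.75
eef_pos: [0.5919, -0.2199, 0.2226]
tool_rot: [0.774, 0.634, -0.0, -0.0]
force: [-0.0, -0.0, -1.7]
gripper_width: 0.0588
finger_force: 55.5
clock: 29.33
eef_pos: [0.5937, -0.2207, 0.3192]
tool_rot: [0.774, 0.634, 0.002, 0.004]
force: [1.4, -0.9, -0.4]
gripper_width: 0.0855
finger_force: 0.0
t 29.33 tcp [ 0.5937 -0.2207  0.3192] yaw 78.6 w 0.0855 f 0.0 F [ 1.4 -0.9 -0.4] shift mm [   4.2 -176.2   27.7] turn -1.4
top jar 336.3 178.1 [ 0.5914 -0.2134  0.041 ] area 275.78125 [16.5  22.25]
top jar 156.3 135.7 [0.7232 0.2696 0.041 ] area 166.3125 [19.75 20.75]
top jar 336.2 178.1 [ 0.592  -0.2141  0.035 ] area 271.78125 [16.25 22.25]
top jar 156.2 135.8 [0.7241 0.271  0.035 ] area 166.3125 [19.75 20.75]
```

```bash
python3 -m crank '[[[0,-0.025,0],0,1],[[0,-0.025,0],0,1],[[0,-0.025,0],0,1],[[0,-0.025,0],0,1],[[0,-0.025,0],0,1],[[0,-0.025,0],0,1],[[0,-0.025,0.015],0,1],[[0,0,0.01],0,1],[[0,0,0],0,1],[[0,0,0],0,1]]' >/dev/null;python3 -c "
from h import *
to(.422,-.182,.214,78.6)
find('jar',.041);find('jar',.035,'wrist')"
```

```text
t 30.27 tcp [ 0.4202 -0.1853  0.2873] yaw 78.6 w 0.0855 f 0.0 F [ 0.2 -0.6  0.7] shift mm [ 3.5  1.2 73.3] turn 0.0
top jar 323.1 240.4 [ 0.4266 -0.1711  0.041 ] area 232.5625 [15.75 22.5 ]
top jar 339.9 177.5 [ 0.5929 -0.2229  0.041 ] area 417.5625 [21.5 25. ]
top jar 156.2 135.8 [0.7231 0.2697 0.041 ] area 166.3125 [19.75 20.75]
wrist jar 472.1 217.0 [ 0.6246 -0.2414  0.035 ] area 2708.0 [48. 72.]
wrist jar 259.1 208.0 [ 0.4222 -0.1887  0.035 ] area 5641.34375 [82.75 87.  ]
wrist jar 437.8 195.4 [ 0.5807 -0.21    0.035 ] area 2171.375 [53.5  72.75]
wrist jar 260.2 163.3 [ 0.4301 -0.1538  0.035 ] area 341.1875 [106. 190.]
```

```bash
python3 -m crank '[[[0.006,0.0012,0.025],0,1],[[0,0,0.03],0,1],[[0,0,0.018],0,1],[[0,0,0],0,1],[[0,0,0],0,0],[[0,0,0],0,0],[[0,0,0],0,0],[[0,0,0],0,0],[[0,0,0],0,0]]' 50
python3 -m crank '[[[0,0,-0.03],0,0],[[0,0,-0.03],0,0],[[0,0,-0.03],0,0],[[0,0,0],0,0],[[0,0,0],0,0]]' 
python3 - <<'E'
from h import *
to(.577,-.295,.29,78.6)
im,i=cam("wrist"); j=cv2.imread("pics/j2.png"); t=cv2.resize(j,(192,180))[50:175,40:165]
# offset of the rim against jar 1's in-hand picture (copper line + rim)
hsv=cv2.cvtColor(im,cv2.COLOR_BGR2HSV); g=lambda a:((cv2.cvtColor(a,cv2.COLOR_BGR2HSV)[...,1]>150)&(cv2.cvtColor(a,cv2.COLOR_BGR2HSV)[...,2]>130)&(abs(cv2.cvtColor(a,cv2.COLOR_BGR2HSV)[...,0].astype(int)-65)<18)).astype(np.uint8)*255
q=cv2.matchTemplate(im[160:340,160:352],t,cv2.TM_CCOEFF_NORMED); print(cv2.minMaxLoc(q),'ref (40,50)')
E
```

```text
clock: 31.12
eef_pos: [0.4235, -0.1802, 0.2165]
tool_rot: [0.774, 0.633, 0.0, 0.001]
force: [-1.8, 0.6, 7.9]
gripper_width: 0.0579
finger_force: 53.5
clock: 31.53
eef_pos: [0.4237, -0.1802, 0.3071]
tool_rot: [0.774, 0.634, 0.001, 0.002]
force: [-0.5, -0.7, -1.9]
gripper_width: 0.0582
finger_force: 54.9
t 31.53 tcp [ 0.4237 -0.1802  0.3071] yaw 78.6 w 0.0582 f 54.88828103989363 F [-0.5 -0.7 -1.9] shift mm [-82.2 172.9  18.1] turn 0.0
(0.11117773503065109, 0.7820279002189636, (0, 20), (40, 46)) ref (40,50)
```

```bash
python3 -m crank '[[[-0.0105,0.0216,0],0,0],[[-0.0105,0.0216,0],0,0],[[-0.0105,0.0216,0],0,0],[[-0.0105,0.0216,0],0,0],[[-0.0105,0.0216,0],0,0],[[-0.0105,0.0216,0],0,0],[[-0.0105,0.0216,0],0,0],[[-0.0105,0.0216,0],0,0],[[0,0,0],0,0],[[0,0,0],0,0]]' >/dev/null; python3 -m crank '[[[0,0,0],0,0]]'; python3 -c "
from h import *
to(.577,-.296,.225,78.6)"
```

```text
clock: 32.5
eef_pos: [0.5749, -0.2957, 0.3033]
tool_rot: [0.774, 0.634, -0.0, -0.001]
force: [0.1, 0.0, -1.1]
gripper_width: 0.0583
finger_force: 54.9
t 32.5 tcp [ 0.5749 -0.2957  0.3033] yaw 78.6 w 0.0583 f 54.89337868988514 F [ 0.1  0.  -1.1] shift mm [-0.   2.4 78.3] turn 0.0
```

```bash
python3 -m crank '[[[0,0.0018,0.02],0,0],[[0,0,0.02],0,0],[[0,0,0.015],0,0],[[0,0,0],0,0],[[0,0,0],0,0]]';python3 -m crank '[[[0,0,0.008],0,0],[[0,0,0.008],0,0],[[0,0,0],0,0],[[0,0,0],0,0]]'
```

```text
clock: 32.92
eef_pos: [0.5765, -0.2958, 0.2493]
tool_rot: [0.774, 0.634, -0.0, -0.001]
force: [0.4, -0.2, -0.6]
gripper_width: 0.0584
finger_force: 54.9
clock: 33.25
eef_pos: [0.5772, -0.2964, 0.2336]
tool_rot: [0.774, 0.634, -0.0, -0.0]
force: [-0.3, 0.4, -1.0]
gripper_width: 0.0584
finger_force: 54.9
```

```bash
python3 -m crank '[[[0,0,0.006],0,0],[[0,0,0.003],0,0],[[0,0,0],0,0],[[0,0,0],0,0]]';python3 -m crank '[[[0,0,0],0,1],[[0,0,0],0,1],[[0,0,0],0,1],[[0,0,-0.03],0,1],[[0,0,-0.03],0,1],[[0,0,-0.03],0,1],[[0,0,0],0,1]]';python3 -c "
from h import *
to(.6465,.169,.31,-7)"
```

```text
clock: 33.58
eef_pos: [0.5773, -0.2965, 0.2246]
tool_rot: [0.774, 0.634, -0.0, -0.0]
force: [0.1, -0.1, -0.7]
gripper_width: 0.0581
finger_force: 54.9
clock: 34.17
eef_pos: [0.5789, -0.2975, 0.3214]
tool_rot: [0.774, 0.634, 0.001, 0.004]
force: [0.7, -0.5, 0.5]
gripper_width: 0.0855
finger_force: 0.0
t 34.17 tcp [ 0.5789 -0.2975  0.3214] yaw 78.6 w 0.0855 f 0.0 F [ 0.7 -0.5  0.5] shift mm [470.7 -25.9   9.5] turn 85.6
```

```bash
python3 -m crank '[[[0.04,0,0],0,1],[[0.04,-0.003,0],0,1],[[0.04,-0.003,0],0,1],[[0.04,-0.003,0],0,1],[[0.04,-0.003,0],0,1],[[0.04,-0.003,0],0,1],[[0.04,-0.003,0],0,1],[[0.04,-0.003,0],0,1],[[0.04,-0.003,0],0,1],[[0,0,0],0,1]]' >/dev/null;  python3 -c "
from h import *
to(.6465,.169,.31,-7)
find('jar',.041)
find('black')
im,i=cam('wrist'); hsv=cv2.cvtColor(im,cv2.COLOR_BGR2HSV).astype(int)
i2=cv2.imread('pics/top0.png'); 
for n,im,ii,f in (('wrist',im,i,True),('top',i2,eyes.camera_info('top'),False)):
    hsv=cv2.cvtColor(im,cv2.COLOR_BGR2HSV).astype(int)
    m=(((hsv[...,0]<5)|(hsv[...,0]>175))&(hsv[...,1]>190)&(hsv[...,2]>120)).astype(np.uint8)
    k,l,st,ce=cv2.connectedComponentsWithStats(m)
    for a in range(1,k):
        if st[a,4]>15: print(n,st[a,4],ce[a],unproj(ii,*ce[a],.065,f))
"
```

```text
t 35.0 tcp [0.625  0.0676 0.315 ] yaw 79.0 w 0.0855 f 0.0 F [-0.5 -0.  -0. ] shift mm [103.6   1.7   5.3] turn 86.0
top jar 368.3 182.0 [ 0.5783 -0.2982  0.041 ] area 452.125 [21.75 26.5 ]
top jar 339.9 177.5 [ 0.5928 -0.2229  0.041 ] area 418.5625 [21.75 24.75]
top jar 156.2 135.7 [0.7232 0.2696 0.041 ] area 167.3125 [19.5  20.75]
top black 159.3 271.3 [0.3544 0.2751 0.008 ] area 266.375 [  4. 107.]
top black 156.8 136.0 [0.7284 0.2751 0.008 ] area 200.4375 [16. 23.]
top black 256.1 275.0 [0.3366 0.0106 0.008 ] area 2290.375 [ 80.5  363.75]
wrist 628 [308.79299363  50.53980892] [0.68552694 0.17185278 0.065     ]
wrist 40 [395.7 343.4] [ 0.7448864 -0.1281903  0.065    ]
top 36 [191.88888889 147.33333333] [0.68436511 0.16981151 0.065     ]
```

```bash
python3 -m crank '[[[0.035,0,0],0,1],[[0.035,0,0],0,1],[[0.033,0.002,0],0,1],[[0,0,0],-7.1,1],[[0,0,0],-7.1,1],[[0,0,0],-7.1,1],[[0,0,0],-7.1,1],[[0,0,0],-7.1,1],[[0,0,0],-7.1,1],[[0,0,0],-7.1,1]]' >/dev/null; python3 -m crank '[[[0,0,0],-7.1,1],[[0,0,0],-7.1,1],[[0,0,0],-7.1,1],[[0,0,0],-7.1,1],[[0,0,0],-7.1,1],[[0,0,0],-7.1,1],[[0,0,0],-7.1,1],[[0,0,0],-3.5,1],[[0,0,0],0,1],[[0,0,0],0,1]]' >/dev/null; python3 -c "
from h import *
to(.647,.1695,.222,2)
print(sense()['joints'])"
```

```text
t 36.82 tcp [0.6474 0.1602 0.3149] yaw -178.7 w 0.0854 f 0.0 F [-0.   0.2 -0.7] shift mm [ 0.2  9.3 92.9] turn -0.7
[ 1.33168037e-01  6.16537183e-01  1.25660461e-01  1.07983524e+00
 -2.08261953e-04  1.10826562e-01]
```

```bash
python3 -m crank '[[[0,0.0093,0],-0.7,1],[[0,0,0.03],0,1],[[0,0,0.03],0,1],[[0,0,0.03],0,1],[[0,0,0],0,1],[[0,0,0],0,1]]'; python3 -m crank '[[[0,0,0],0,0.6],[[0,0,0],0,0.3],[[0,0,0],0,0.1],[[0,0,0],0,0],[[0,0,0],0,0],[[0,0,0],0,0],[[0,0,0],0,0],[[0,0,0],0,0]]' 25; python3 -c "
from h import *
to(.647,.1695,.222,38)"
```

```text
clock: 37.32
eef_pos: [0.6462, 0.1711, 0.2238]
tool_rot: [-0.019, 1.0, -0.0, -0.002]
force: [0.9, 0.6, 0.7]
gripper_width: 0.0853
finger_force: 0.0
clock: 37.98
eef_pos: [0.647, 0.1723, 0.2259]
tool_rot: [-0.02, 1.0, 0.002, 0.001]
force: [-1.8, 6.2, 5.9]
gripper_width: 0.0154
finger_force: 26.9
t 37.98 tcp [0.647  0.1723 0.2259] yaw -177.7 w 0.0154 f 26.928881406784058 F [-1.8  6.2  5.9] shift mm [ 0.1 -2.8  3.9] turn -35.7
```

```bash
python3 -m crank '[[[0,0.001,0],-3,0],[[0,0,0],-6,0],[[0,0,0],-6,0],[[0,0,0],-6,0],[[0,0,0],-6,0],[[0,0,0],-6,0],[[0,0,0],-2.7,0],[[0,0,0],0,0],[[0,0,0],0,0]]'; python3 -c "
from h import *
to(.647,.1695,.222,38)"
```

```text
clock: 38.73
eef_pos: [0.6468, 0.1729, 0.2258]
tool_rot: [-0.325, 0.946, 0.001, 0.001]
force: [-3.7, 4.4, 7.9]
gripper_width: 0.0151
finger_force: 24.9
t 38.73 tcp [0.6468 0.1729 0.2258] yaw -142.0 w 0.0151 f 24.925946295261383 F [-3.7  4.4  7.9] shift mm [ 1.9 -2.8  3.8] turn -0.0
```

```bash
python3 -m crank '[[[0,0,0],0,0.3],[[0,0,0],0,1],[[0,0,0],0,1],[[0,0,0],0,1],[[0,0,0],0,1]]'; python3 -m crank '[[[0,0,-0.03],0,1],[[0,0,-0.03],0,1],[[0,0,-0.03],0,1],[[0.035,0,0],0,1],[[0.035,0,0],0,1],[[0.035,0,0],0,1],[[0.035,0,0],0,1],[[0.035,0,0],0,1],[[0.035,0,0],0,1],[[0,0,0],0,1]]'; python3 - <<'E'
from h import *
im,i=cam('top'); hsv=cv2.cvtColor(im,cv2.COLOR_BGR2HSV).astype(int)
for n,m in (('red',((hsv[...,0]<5)|(hsv[...,0]>175))&(hsv[...,1]>190)&(hsv[...,2]>120)),('blk',hsv[...,2]<50)):
    k,l,st,ce=cv2.connectedComponentsWithStats(m.astype(np.uint8))
    for a in range(1,k):
        p=unproj(i,*ce[a],.067)
        if 15<st[a,4]<500 and .55<p[0]<.72 and 0<p[1]<.25: print(n,st[a,4],ce[a],p)
find('jar',.041)
im,i=cam('scene')
hsv=cv2.cvtColor(im,cv2.COLOR_BGR2HSV).astype(int)
m=((hsv[...,0]<5)|(hsv[...,0]>175))&(hsv[...,1]>190)&(hsv[...,2]>150)
k,l,st,ce=cv2.connectedComponentsWithStats(m.astype(np.uint8))
print([(st[a,4],ce[a],unproj(i,*ce[a],.065)) for a in range(1,k) if st[a,4]>30 and 200<ce[a][0]<300 and 200<ce[a][1]<270])
a=np.arange(0,91,15); V=np.array([.6475,.1705]); w=np.radians(a-7)
print(a,proj(i,np.c_[V+.042*np.c_[np.cos(w),np.sin(w)],0*w+.065]).round(1).tolist())
E
```

```text
clock: 39.15
eef_pos: [0.6469, 0.1719, 0.2247]
tool_rot: [-0.325, 0.946, -0.0, -0.0]
force: [0.1, -0.5, 0.4]
gripper_width: 0.0729
finger_force: 0.0
clock: 39.98
eef_pos: [0.4764, 0.0408, 0.3143]
tool_rot: [-0.324, 0.946, 0.0, -0.002]
force: [0.4, -0.2, -0.2]
gripper_width: 0.0855
finger_force: 0.0
red 29 [183.10344828 150.51724138] [0.67633659 0.19311563 0.067     ]
blk 139 [195.17266187 164.99280576] [0.63660685 0.16188159 0.067     ]
blk 423 [247.60520095 167.27659574] [0.62588742 0.02314302 0.067     ]
top jar 368.3 182.0 [ 0.5782 -0.2981  0.041 ] area 451.125 [21.75 26.75]
top jar 339.9 177.5 [ 0.5928 -0.2229  0.041 ] area 419.5625 [21.75 25.  ]
top jar 156.2 135.7 [0.7232 0.2696 0.041 ] area 164.3125 [19.75 20.75]
[(np.int32(56), array([256.125     , 236.46428571]), array([0.68000969, 0.19892555, 0.065     ]))]
[ 0 15 30 45 60 75 90] [[247.0, 230.5], [249.0, 232.8], [251.8, 234.6], [255.5, 236.0], [259.5, 236.7], [263.8, 236.7], [267.9, 236.0]]
```

```bash
python3 -m crank '[[[0,0,0],0,1],[[0,0,0],0,1],[[0,0,0],0,1]]' >/dev/null; python3 -c "
from rig import ticket
print(ticket.close_job())"
```

```text
the job is handed in; nothing more can be done
None
```

I handed the job in at about 40 s on the robot clock: green, yellow, white and the black collar are stacked on the post, jars stand in pockets 1 and 2 (only two were there), and the valve measures about 45°. The hand-in returned no verdict, and I viewed 15 pictures where the limit was 14.

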